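Straightedge check of a slatted rack top, and seating the proud slat

TASK

Check the slatted top of the low rack for flatness before things are stacked on it again: lay the straightedge across all five slats, centred on the rack, let go of it, and press lightly (5 to 10 N) with the fingertips on its left end (+y side) and then on its right end, to feel how it rocks. One of the three inner slats is not fully down: push that slat firmly home with the fingertips (the straightedge may stay where it lies and must never be pressed hard from above, 15 N at most), then press the left end and the right end lightly once more to be sure that it no longer rocks. Leave the straightedge lying flat across the slats and do not disturb the things standing around.

Things in the scene. Friction and masses are not known exactly. Their poses are not given: they have to be found in the camera images.
- rack: Low beige powder-coated steel rack, fixed, 350 mm (its y) x 262 mm (its x), about 80 mm high, on four levelling feet whose setting differs. Origin: under its middle, 75 mm below the slat tops; x away from the robot, y to the left, z up. Its top is five flat slats, 30 mm wide (y) and 262 mm long (along x), centred at y = -120, -60, 0, 60 and 120 mm, with open 30 mm gaps between. The outer two are riveted, the inner three drop in.
- rack_top (a point): Middle of the rack's top face, 75 mm above its origin, where the tops of slats lie when home; same axes. One inner slat, not always the same, stands 3.5 to 5 mm above this, level over its whole length. Pressed anywhere on its top it moves straight down under about 22 N (not under less), stays where it is left, and stops dead when home. The other slats are home and do not give.
- rack_left (a point): On the top of the left outer slat, half-way along it: 120 mm to the left of rack_top. A straightedge whose left end is pressed down here bears on this slat and on the proud one, so it slopes by (proud height) / (distance between the centres of the two).
- rack_right (a point): On the top of the right outer slat, half-way along it, 120 mm to the right of rack_top; the same holds here with the right end pressed down. Let go, the straightedge drops back to the side on which most of it overhangs the proud slat: always to the right if that is the left inner slat, always to the left if the right one; on the middle one it balances.
- straightedge_mid (a point): Centre, half-way up, of the straightedge: a loose aluminium box section, 300 mm long (its x), 25 mm wide (its y), 20 mm high (its z), about 0.14 kg, alike both ways round; at the start it lies on the bench right of the rack. x along its length, z up. A light gauge: press with 5 to 10 N on top of an end, over the outer slat, nearing at 5 mm/s or less.
- straightedge_end_a (a point): Middle of the lower edge of the straightedge's +x end (150 mm from the centre along its length, on the underside); same axes.
- straightedge_end_b (a point): Middle of the lower edge of the straightedge's -x end (150 mm the other way, on the underside); same axes.
- tin: Empty octagonal tin with its lid on, bare metal, 118 mm across, 95 mm high; stands left of the rack, to be left alone. Origin: centre of its underside.
- cup: Glass cup, 74 mm across, 85 mm high; stands left of the rack, to be left alone. Origin: centre of its underside.
- canister: Stainless steel tea canister, 89 mm across, 138 mm high; stands far to the right, to be left alone. Origin: centre of its underside.
- plate: Plastic plate, 156 mm across, 17 mm high, left, near the robot, to be left alone. Origin: centre of its underside.

How it is judged:
By the outcome, as a careful person would: the job done as asked, in the order asked, and still so for the second after the job is handed in, with the robot touching nothing.
It also fails if it takes over 72 s, if anything falls off the work surface, if the arm or the gripper's body presses on something with over 40 N, if the wrist force passes 120 N, or if a joint passes its speed limit or range.

ROBOT

A 6-joint arm with a two-finger parallel gripper is mounted at the origin on the work surface. World frame = base frame: x ahead of the robot, y to its left, z up, the work surface at z = 0. Lengths are in mm, angles in degrees, forces in N, time in s.
With the tool pointing down it reaches from about 350 to 775 mm from the base axis. Payload 7.3 kg.
Tool frame: the origin (TCP) lies at the very end of the fingers, on their centre line; the grasp point (between the pads) lies 19 mm behind it; z points along the fingers, y is the direction in which the jaws open and shut (so a half turn about z gives the same grasp; the last joint's range is limited). The gripper opens to 92 mm and grips with 3 to 60 N. Pads are 19 mm wide; open, the fingers measure 130 mm over their backs; the gripper's body (75 mm by 190 mm) begins 47 mm behind the grasp point.
Start: joints at [63.999, 19.595, 87.324, -0, 73.075, -8.365], TCP at [159.042, 500.354, 190.341] pointing down, gripper open.
Joint ranges: [-145.02, 145.02], [-44.19, 115.74], [2.07, 154.8], [-57.11, 237.11], [16.16, 152.29], [-177.93, 177.93]. Speed limits (degrees/s): [147.25, 147.25, 180, 180, 180, 180].

INTERFACE

Orientations are given as a 3x3 rotation matrix whose columns are the frame's x, y, z axes.
In Python, from cell import arm, imaging, job gives the robot as it stands.
- The arm moves only by the tool send_rows, never from a script. Its argument "steps" is text: rows parted by semicolons, each of 7 numbers parted by spaces: the opening, from 0 (shut) to 1 (fully open), then the shift along the tool's x, y, z in cm, then the turn, a rotation vector about the tool's x, y, z in degrees. In form: fingers dx dy dz wx wy wz; .... A call has 1 to 10 rows; each row is the pose to reach, as a shift and turn from the pose commanded when the call began, along the tool's axes at that moment; what a row does not reach only later rows make up. A row lasts 1/12 s, in which the tool goes at most 41.7 mm and 7.16 degrees, less where a joint would pass 70% of its speed; a pose out of reach is approached as far as the arm can. A call with a gripper value outside its range is refused whole. The fingers move at their own pace and stop on an object; "squeeze" is the grip in N (left out, the last holds). Time passes only in rows, so rows that repeat a pose let the fingers close. It gives the time, the measured TCP pose, the force and the opening at its end, in the units of the state.
- arm.get_obs(): the state, without advancing time (a new reading comes with each control period).
- imaging.read_camera(name): name is "side" or "top" or "wrist"; returns the picture (420x560x3 uint8, blue, green, red); there is no depth.
- imaging.camera_info(name): a dict with "vfov" (degrees; the focal length in pixels is half the picture's height over the tangent of half this angle, whatever the lens; pixels are square), "cx", "cy" (the principal point, pixels), "pose" (4x4, takes a point from camera to world coordinates). Camera axes: x right, y up, looking along -z (the intrinsics and any distortion apply to the point x, -y, -z); pixel columns grow to the right and rows downward; lengths in mm; the calibration is good to about 2 mm. A picture is of the moment at which its call begins: read the wrist's pose just before it. camera_info takes no time and is no camera call; for the wrist camera it gives the pose at the moment of the call.
- job.job_done(): hands the job in, once; it reports no verdict.
Trained networks look in the newest picture that a camera, given by its name, has taken for a name from the list of things; names that differ only in an ending like _2 or _b are one class to them, and where a whole thing is asked for, a point or a joint stands for the part that bears it (a point fixed in the world has none). Each returns a list of dicts, best first, with "confidence" (0 to 1); they miss things now and then, are a little off and sometimes report something else, mostly with a low value. They report only what shows in the picture. A call takes as long as a camera call.
- imaging.find_in(camera, name): "rect" ([left, top, right, bottom] in pixels, round what is visible of it).
The state is a dict: "clock": time; "joint_pos": joint angles; "joint_velocities": joint speeds; "tau": joint torques, N m; "ee_pos": TCP position; "ee_rot": TCP orientation; "ft_force": force on the tool from outside, world axes, zero at the start; "moment": the same for the moment, N m; "gripper_width": opening from 0.0 (shut) to 1.0 (fully open).
Only numpy, scipy, OpenCV 4.12 (cv2) and the standard library are available. Lean on these libraries where they do the work, as an engineer would, in place of code of your own. Each camera call takes 0.05 s, during which the arm holds its last target.

## Working session

There is one attempt and no reset: what is moved stays moved. The work goes in short steps, Python scripts to look and compute and a tool call to move; the robot and the scene stay as the last step left them, time stands still between calls to the robot, and variables do not carry over. Pictures are saved under pics/ and viewed, and the job is handed in when it is done.

Besides the shell and the picture viewer there is one more tool, called after ">>>" as a command line: name --argument value ..., lists and objects as JSON in quotes. send_rows: Moves the arm, as the interface text tells. Its arguments: {"type":"object","properties":{"steps":{"type":"string"},"squeeze":{"type":"number"}},"required":["steps"]}

```bash
ls; mkdir -p pics; python3 - <<'E'
from cell import arm, imaging, job
import cv2
o=arm.get_obs(); print(o)
for n in ("side","top","wrist"):
    ci=imaging.camera_info(n); print(n,ci)
    im=imaging.read_camera(n); cv2.imwrite(f"pics/a_{n}.png",im)
    for t in ("rack","straightedge_mid"):
        print(t,imaging.find_in(n,t)[:2])
print(arm.get_obs()["clock"])
E
```

```text
pics
{'clock': 0.0, 'joint_pos': array([ 6.39999242e+01,  1.96354136e+01,  8.73806274e+01, -2.41135051e-04,
        7.30734762e+01, -8.36652040e+00]), 'joint_velocities': array([ 0.00906132,  0.01982696, -0.0056851 , -0.12620973,  0.0446505 ,
        0.02005919]), 'tau': array([-3.39857143e-04, -4.31257796e+01, -2.44218367e+01,  7.17212283e-02,
        5.60529891e-02, -1.17321433e-04]), 'ee_pos': array([158.81404369, 499.89376478, 189.63357998]), 'ee_rot': array([[-9.53013717e-01,  3.02926380e-01, -6.81280925e-04],
       [ 3.02927064e-01,  9.53012706e-01, -1.40601282e-03],
       [ 2.23351005e-04, -1.54632793e-03, -9.99998779e-01]]), 'ft_force': array([-0.27725836,  0.90059369,  0.39762906]), 'moment': array([-0.02318102,  0.01755884,  0.01846548]), 'gripper_width': 0.9981215146125066}
side {'vfov': 52.75815295117858, 'cx': 284.0926124447101, 'cy': 209.67137372416408, 'pose': array([[ 9.27151144e-01,  1.98446158e-01, -3.17820513e-01,
         6.75851600e+01],
       [-3.74491224e-01,  4.63335900e-01, -8.03166338e-01,
        -9.73508890e+02],
       [-1.21276204e-02,  8.63677582e-01
[... 679 characters left out ...]
,
       [ 0.00000000e+00,  0.00000000e+00,  0.00000000e+00,
         1.00000000e+00]])}
rack [{'rect': [214.2, 142.8, 315.4, 219.7], 'confidence': 0.58}]
straightedge_mid [{'rect': [350.2, 168.2, 367.7, 251.3], 'confidence': 0.63}]
wrist {'vfov': 66.94206884490029, 'cx': 278.5048275653832, 'cy': 208.72636598733686, 'pose': array([[ 3.02650310e-01, -9.20177103e-01, -2.48348322e-01,
         9.16528519e+01],
       [ 9.53099984e-01,  2.91705073e-01,  8.06757093e-02,
         5.20819222e+02],
       [-1.79147514e-03, -2.61117310e-01,  9.65305413e-01,
         3.83951870e+02],
       [ 0.00000000e+00,  0.00000000e+00,  0.00000000e+00,
         1.00000000e+00]])}
rack []
straightedge_mid []
0.45
```

View pics/a_side.png

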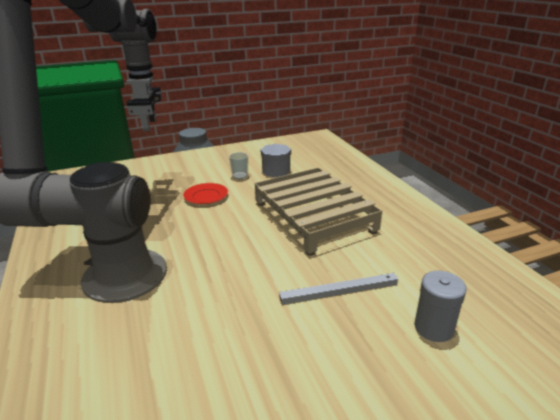

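View pics/a_top.png

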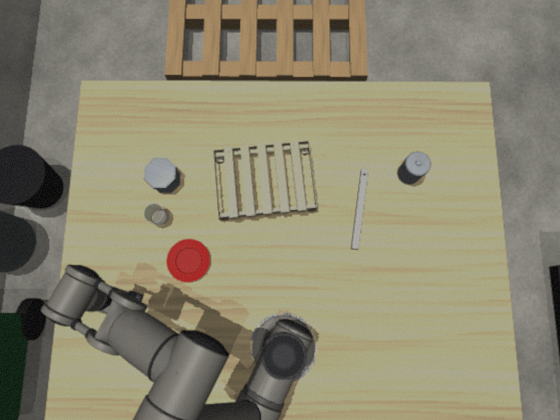

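View pics/a_wrist.png

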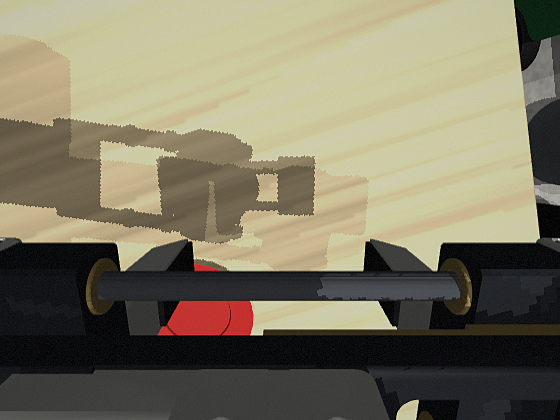

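```bash
cat > h.py <<'E'
import numpy as np, cv2
def K(ci): f=210/np.tan(np.radians(ci["vfov"]/2)); return f
def ray(ci,u,v):
    f=K(ci); d=np.array([(u-ci["cx"])/f,-(v-ci["cy"])/f,-1.0]); P=np.array(ci["pose"]); return P[:3,3],P[:3,:3]@d
def onplane(ci,u,v,z):
    o,d=ray(ci,u,v); return o+d*(z-o[2])/d[2]
def proj(ci,p):
    P=np.array(ci["pose"]); c=P[:3,:3].T@(np.asarray(p,float)-P[:3,3]); f=K(ci)
    return np.array([ci["cx"]+f*c[0]/-c[2], ci["cy"]-f*c[1]/-c[2]])
def tri(obs):
    A=np.zeros((3,3));b=np.zeros(3)
    for ci,u,v in obs:
        o,d=ray(ci,u,v); d=d/np.linalg.norm(d); M=np.eye(3)-np.outer(d,d); A+=M;b+=M@o
    x=np.linalg.solve(A,b); return x
E
python3 - <<'E'
from h import *
from cell import imaging
t=imaging.camera_info("top"); s=imaging.camera_info("side")
im=cv2.imread("pics/a_top.png"); c=im[130:260,205:375]; cv2.imwrite("pics/b_top.png",cv2.resize(c,None,fx=4.6,fy=4.6,interpolation=cv2.INTER_CUBIC))
im=cv2.imread("pics/a_side.png"); c=im[160:310,245:405]; cv2.imwrite("pics/b_side.png",cv2.resize(c,None,fx=4,fy=4,interpolation=cv2.INTER_CUBIC))
for u,v in [(364,170),(356,248)]: print(onplane(t,u,v,20))
for u,v in [(283,295),(396,280)]: print(onplane(s,u,v,20))
for u,v in [(218,148),(305,143),(316,211),(222,219)]: print(onplane(t,u,v,80))
E
```

```text
[ 628.14964646 -294.05330985   20.        ]
[ 338.93965894 -256.72797305   20.        ]
[ 345.69385616 -255.85414552   20.        ]
[ 625.11916601 -313.55574049   20.        ]
[688.60940317 239.30987056  80.        ]
[709.7627823  -73.64738178  80.        ]
[ 459.801475   -111.14655639   80.        ]
[428.94169992 215.7772399   80.        ]
```

View pics/b_top.png

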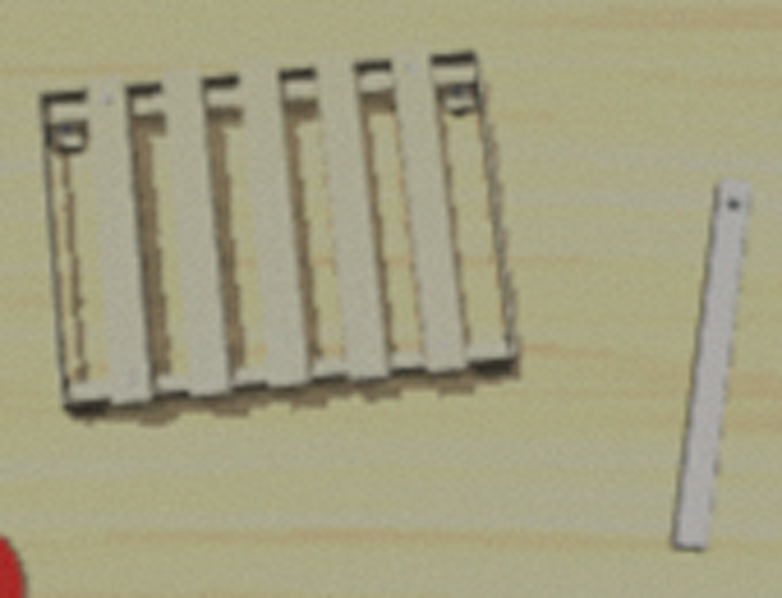

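View pics/b_side.png

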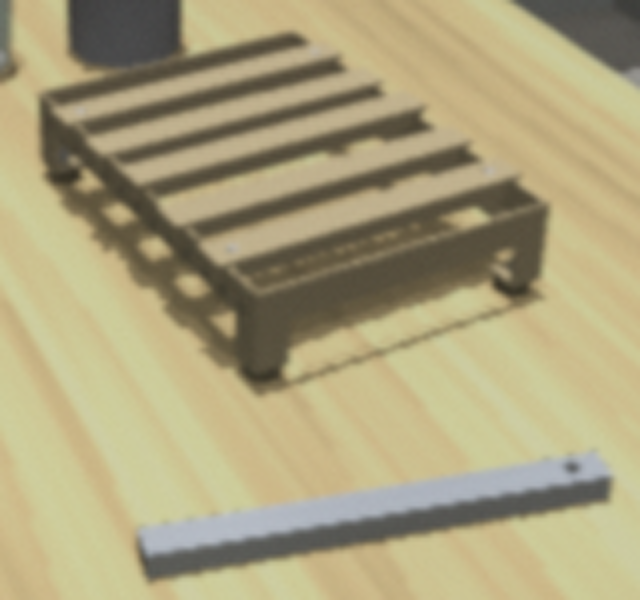

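```bash
cat > mv.py <<'E'
# tracks commanded pose: x y z yaw(of tool y axis, deg)
import json,sys,os,numpy as np
F="cmd.json"
def load(): return json.load(open(F)) if os.path.exists(F) else [159.042,500.354,190.341,72.364]
def axes(yaw):
    a=np.radians(yaw); y=np.array([np.cos(a),np.sin(a),0]); z=np.array([0,0,-1.]); x=np.cross(y,z); return np.c_[x,y,z]
def go(*targets,save=True):
    """each target (x,y,z,yaw), all from the pose at call begin; saves last"""
    c=load(); R=axes(c[3])
    for t in targets:
        d=R.T@(np.array(t[:3])-c[:3])/10; d=np.round(d,2); w=-round(t[3]-c[3],1)
        n=max(np.linalg.norm(d)/4.17,abs(w)/7.16)
        print("%.2f %.2f %.2f 0 0 %.1f   rows>=%.1f"%(*d,w,n))
    p=np.array(c[:3])+R@d*10; e=[*p,c[3]-w]
    if save: json.dump(list(map(float,e)),open(F,"w"))
    print("cmd->",np.round(e,2))
E
python3 - <<'E'
from mv import *
go((480,200,300,80))
go((640,20,300,84))
E
```

```text
-39.69 -18.90 -10.97 0 0 -7.6   rows>=10.9
cmd-> [480.03 199.99 300.04  79.96]
-18.89 -14.94 0.00 0 0 -4.0   rows>=5.8
cmd-> [640.    19.96 300.04  83.96]
```

>>> send_rows --steps "1 -36 -17 -10 0 0 -7; 1 -36 -17 -10 0 0 -7; 1 -36 -17 -10 0 0 -7; 1 -36 -17 -10 0 0 -7; 1 -36 -17 -10 0 0 -7; 1 -36 -17 -10 0 0 -7; 1 -36 -17 -10 0 0 -7; 1 -36 -17 -10 0 0 -7; 1 -36 -17 -10 0 0 -7; 1 -36 -17 -10 0 0 -7"

```text
clock: 1.28
ee_pos: [452.0, 227.4, 291.1]
ee_rot: [[-0.983, 0.185, 0.001], [0.185, 0.983, 0.0], [-0.001, 0.0, -1.0]]
ft_force: [1.0, 0.8, -0.6]
gripper_width: 1.001
```

```bash
rm -f cmd.json; python3 - <<'E'
from mv import *
c=load(); R=axes(c[3]); p=np.array(c[:3])+R@np.array([-360,-170,-100.]); json.dump([*p,c[3]+7],open(F,"w")); print(p)
go((640,20,300,84))
from cell import arm
o=arm.get_obs();print(o["clock"],o["ee_pos"],o["ee_rot"][:,1],o["ft_force"])
E
```

```text
[450.61749269 229.27517002 290.341     ]
-22.48 -17.07 -0.97 0 0 -4.6   rows>=6.8
cmd-> [640.05  20.02 300.04  83.96]
1.2833 [451.99738612 227.38463658 291.13955381] [1.85054390e-01 9.82728204e-01 3.87246491e-04] [ 0.98380265  0.80133225 -0.5545721 ]
```

>>> send_rows --steps "1 -22.48 -17.07 -0.97 0 0 -4.6; 1 -22.48 -17.07 -0.97 0 0 -4.6; 1 -22.48 -17.07 -0.97 0 0 -4.6; 1 -22.48 -17.07 -0.97 0 0 -4.6; 1 -22.48 -17.07 -0.97 0 0 -4.6; 1 -22.48 -17.07 -0.97 0 0 -4.6; 1 -22.48 -17.07 -0.97 0 0 -4.6; 1 -22.48 -17.07 -0.97 0 0 -4.6; 1 -22.48 -17.07 -0.97 0 0 -4.6; 1 -22.48 -17.07 -0.97 0 0 -4.6"

```text
clock: 2.12
ee_pos: [639.8, 20.2, 299.6]
ee_rot: [[-0.994, 0.105, -0.001], [0.105, 0.994, 0.001], [0.001, 0.0, -1.0]]
ft_force: [0.3, -0.7, -0.6]
gripper_width: 1.0
```

```bash
cat >> h.py <<'E'
def shot(n,tag):
    from cell import imaging
    import pickle
    ci=imaging.camera_info(n); im=imaging.read_camera(n); cv2.imwrite(f"pics/{tag}.png",im); pickle.dump(ci,open(f"pics/{tag}.pkl","wb")); return ci,im
def ld(tag):
    import pickle
    return pickle.load(open(f"pics/{tag}.pkl","rb"))
E
python3 - <<'E'
from h import *
from mv import *
from cell import arm,imaging
o=arm.get_obs();print(o["clock"],o["ee_pos"],o["joint_pos"],np.degrees(np.arctan2(o["ee_rot"][1,1],o["ee_rot"][0,1])))
ci,im=shot("wrist","w1")
for p in [(480,-276,20),(570,60,80)]: print(proj(ci,p))
go((640,-130,300,84))
E
```

```text
2.1167 [639.77996855  20.24652501 299.64023835] [-5.05840617e+00  3.00469662e+01  5.40110431e+01  2.89025649e-02
  9.59953974e+01 -8.90055292e+01] 83.95011540848019
[55.97352751 80.54497068]
[305.14032814 120.57479997]
-1.57 -14.92 0.00 0 0 -0.0   rows>=3.6
cmd-> [ 639.97 -130.01  300.04   83.96]
```

View pics/w1.png

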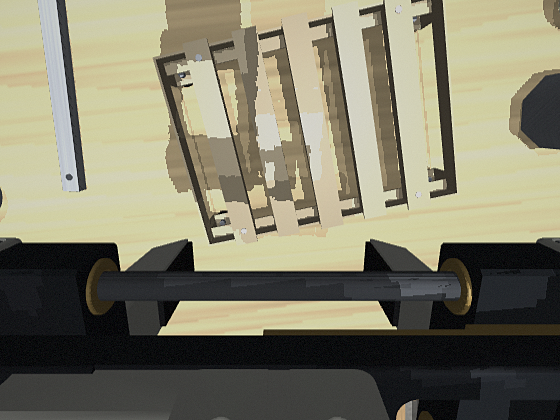

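>>> send_rows --steps "1 -1.57 -14.92 0 0 0 0; 1 -1.57 -14.92 0 0 0 0; 1 -1.57 -14.92 0 0 0 0; 1 -1.57 -14.92 0 0 0 0; 1 -1.57 -14.92 0 0 0 0; 1 -1.57 -14.92 0 0 0 0; 1 -1.57 -14.92 0 0 0 0"

```text
clock: 2.75
ee_pos: [639.8, -128.3, 300.6]
ee_rot: [[-0.995, 0.104, 0.001], [0.104, 0.995, 0.001], [-0.001, 0.001, -1.0]]
ft_force: [0.1, 0.2, -0.7]
gripper_width: 1.0
```

```bash

python3 - <<'E'
from h import *
from mv import *
from cell import arm,imaging
o=arm.get_obs();print(o["clock"],o["ee_pos"])
ci,im=shot("wrist","w2")
cv2.imwrite("pics/w2r.png",cv2.resize(im[:250,280:],None,fx=2.4,fy=2.4,interpolation=cv2.INTER_CUBIC)[:, :])
cv2.imwrite("pics/w1r.png",cv2.resize(cv2.imread("pics/w1.png")[:250,145:465],None,fx=2.4,fy=2.4,interpolation=cv2.INTER_CUBIC))
E
```

```text
2.75 [ 639.83252435 -128.32221169  300.64145278]
```

View pics/w2.png

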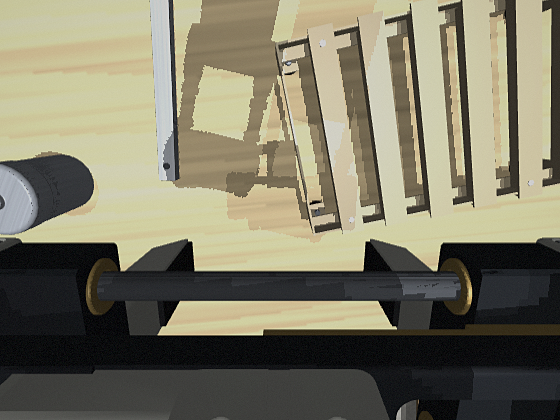

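View pics/w1r.png

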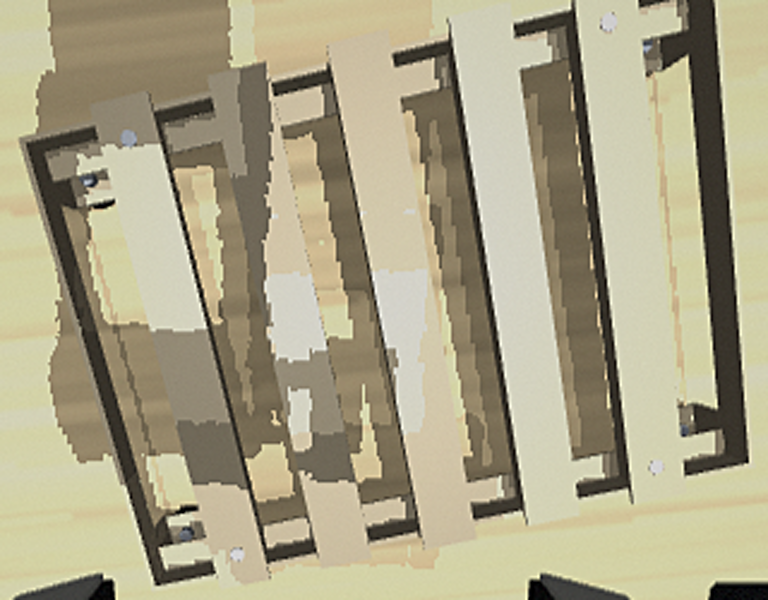

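View pics/w2r.png

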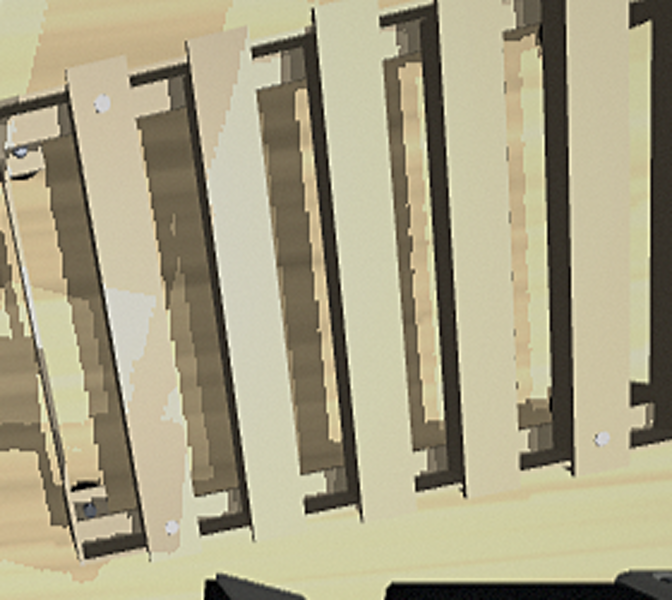

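```bash
cat > fit.py <<'E'
from h import *
from scipy.optimize import least_squares
from scipy.spatial.transform import Rotation as Rn
w1=ld("w1"); w2=ld("w2")
D=[]
def add(ci,off,s,lst):
    for x,y,u,v in lst: D.append((ci,x,y,u/s+off,v/s))
f,b=-131,131
add(w1,145,2.4,[(f,-135,93,103),(f,-105,151,93),(b,-135,216,582),(b,-105,269,578),(f,-75,210,75),(f,-45,267,64),(b,-75,317,567),(b,-45,369,563),
 (f,-15,328,48),(f,15,388,33),(b,-15,422,548),(b,15,476,538),(f,45,450,20),(f,75,511,8),(b,45,527,525),(b,75,579,512),(b,105,633,502),(b,135,685,490)])
add(w2,280,2.4,[(f,-135,66,71),(f,-105,127,57),(b,-135,150,562),(b,-105,195,550),(f,-75,187,43),(f,-45,247,28),(b,-75,255,541),(b,-45,302,527),
 (f,-15,313,8),(b,-15,362,521),(b,15,413,507),(b,45,466,497),(b,75,519,484),(b,105,573,475),(b,135,625,463)])
def model(p,x,y,h): return p[:3]+Rn.from_rotvec(p[3:6]).apply([x,y,h])
def run(mask,k):
    def res(p):
        r=[]
        for (ci,x,y,u,v) in D:
            h=p[6] if (k is not None and abs(y-k)<20) else 0
            r+=list(proj(ci,model(p,x,y,h))-(u,v))
        r=np.array(r)
        return np.r_[r, p[3]*40,p[4]*40]
    s=least_squares(res,[570,60,75,0,0,0.09]+([0] if k is not None else []),loss="soft_l1"); return s
for k in (None,-60,0,60):
    s=run(None,k); n=len(D); r=s.fun[:2*n].reshape(-1,2); print(k,s.cost,np.round(s.x[:3],1),np.round(np.degrees(s.x[3:6]),2),s.x[6:])
    if k is None:
        for d,e in zip(D,r): print(d[1],d[2],np.round(e,1))
E
python3 fit.py
```

```text
None 20.709262697700986 [582.   71.4  75.8] [-0.3  -0.76  6.12] []
-131 -135 [-0.   0.6]
-131 -105 [ 0. -1.]
131 -135 [1.7 2.3]
131 -105 [ 0.6 -0.3]
-131 -75 [-0.2  0.7]
-131 -45 [ 0.7 -0.6]
131 -75 [ 1.6 -0.1]
131 -45 [ 1.2 -2.8]
-131 -15 [0.1 0.1]
-131 15 [0.1 0.4]
131 -15 [ 0.4 -0.9]
131 15 [-0.6 -1.1]
-131 45 [-0.6 -0.3]
-131 75 [-0.6 -1.3]
131 45 [-0.2 -0.1]
131 75 [-0.   0.8]
131 105 [-0.6  0.5]
131 135 [-0.1  1. ]
-131 -135 [ 0.1 -0.7]
-131 -105 [-0.4 -0.8]
131 -135 [ 0.3 -0.4]
131 -105 [3.  0.3]
-131 -75 [-0.3 -0.8]
-131 -45 [ 0.1 -0.5]
131 -75 [-0.4 -0.3]
131 -45 [1.8 1.2]
-131 -15 [-1.9  1.8]
131 -15 [-1.4 -0.7]
131 15 [-0.6  0.7]
131 45 [-0.5  0.4]
131 75 [-0.2  1.3]
131 105 [-0.2  0.5]
131 135 [0.8 1. ]
-60 20.49884344095658 [582.   71.4  76. ] [-0.41 -0.73  6.12] [-1.16742266]
0 17.800541381481853 [582.   71.4  75.1] [-0.22 -0.8   6.1 ] [3.70614809]
60 20.691258051084642 [582.   71.4  75.8] [-0.28 -0.76  6.12] [-0.27981426]
```

```bash
cat > ov.py <<'E'
from h import *
from cell import imaging
from scipy.spatial.transform import Rotation as Rn
P=np.array([582,71.4,75.5]); R=Rn.from_euler("z",6.1,degrees=True)
def P3(x,y,h=0): return P+R.apply([x,y,h])
out=[]
for n,(u0,v0,u1,v1) in dict(side=(245,160,405,260),top=(205,130,325,230)).items():
    ci=imaging.camera_info(n); im=cv2.imread(f"pics/a_{n}.png"); k=4
    c=cv2.resize(im[v0:v1,u0:u1],None,fx=k,fy=k,interpolation=cv2.INTER_CUBIC)
    for y in (-120,-60,0,60,120):
        q=np.array([(proj(ci,P3(x,yy))-(u0,v0)+.5)*k-.5 for x,yy in ((-131,y-15),(-131,y+15),(131,y+15),(131,y-15))])
        cv2.polylines(c,[np.int32(q.round())],True,(0,0,255),1)
    cv2.imwrite(f"pics/ov_{n}.png",c)
w1=ld("w1");w2=ld("w2")
for u1,v1,u2,v2 in ((63,191,160,181),(85,189,178,180)):
    print(tri([(w1,u1,v1),(w2,u2,v2)]), onplane(w1,u1,v1,20),onplane(w2,u2,v2,20),onplane(w1,u1,v1,0),onplane(w2,u2,v2,0))
print(onplane(w2,153,0,20),onplane(w2,174,0,20), onplane(w1,40,0,20),onplane(w1,74,0,20),onplane(w1,68,0,20))
E
python3 ov.py
```

```text
[ 634.43497256 -307.8073096    23.62886919] [ 634.30568774 -310.32280431   20.        ] [ 635.56564585 -309.28148301   20.        ] [ 637.03479866 -324.56220122    0.        ] [ 638.35411222 -317.18366845    0.        ]
[ 638.38902886 -288.02988603    1.66886575] [ 634.78561628 -276.18351776   20.        ] [ 636.86714047 -281.91380888   20.        ] [ 637.53499615 -288.98110081    0.        ] [ 639.71047105 -288.66231629    0.        ]
[ 397.60329369 -270.18550795   20.        ] [ 400.4630662 -242.7322992   20.       ] [ 381.46504658 -268.58887763   20.        ] [ 386.16905949 -224.17921657   20.        ] [ 385.3390025 -232.0156214   20.       ]
```

View pics/ov_side.png

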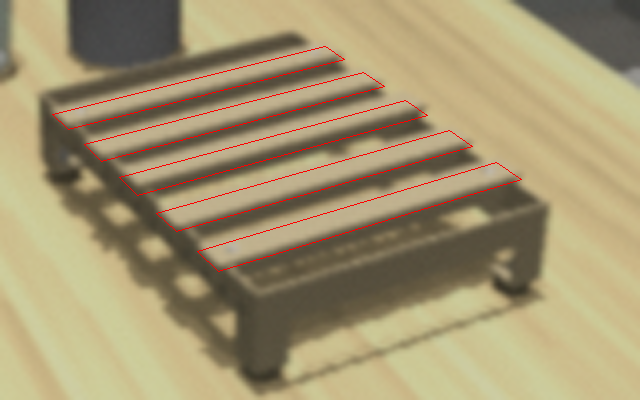

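View pics/ov_top.png

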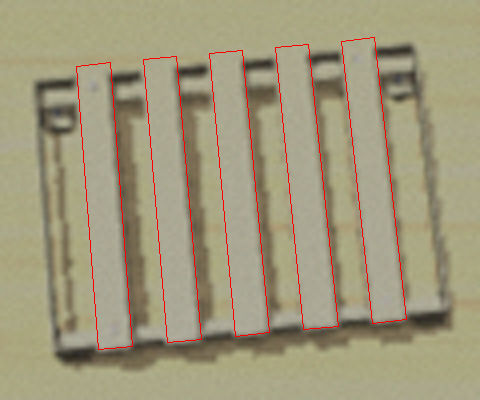

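```bash
python3 - <<'E'
from mv import *
go((582,-278,340,80.6))
E
```

```text
4.21 -15.33 -4.00 0 0 3.4   rows>=3.9
cmd-> [ 581.99 -278.03  340.04   80.56]
```

>>> send_rows --steps "1 4.21 -15.33 -4 0 0 3.4; 1 4.21 -15.33 -4 0 0 3.4; 1 4.21 -15.33 -4 0 0 3.4; 1 4.21 -15.33 -4 0 0 3.4; 1 4.21 -15.33 -4 0 0 3.4; 1 4.21 -15.33 -4 0 0 3.4; 1 4.21 -15.33 -4 0 0 3.4; 1 4.21 -15.33 -4 0 0 3.4"

```text
clock: 3.47
ee_pos: [582.7, -275.8, 339.9]
ee_rot: [[-0.987, 0.161, -0.0], [0.161, 0.987, 0.001], [0.0, 0.001, -1.0]]
ft_force: [0.0, 0.2, 0.5]
gripper_width: 0.999
```

```bash
python3 - <<'E'
from h import *
from cell import imaging,arm
print(arm.get_obs()["clock"],arm.get_obs()["ee_pos"])
ci,im=shot("wrist","w3"); print(imaging.find_in("wrist","straightedge_mid")[:2])
im=im.copy(); a=np.radians(-9.4); d=np.array([np.cos(a),np.sin(a)]); n=np.array([-d[1],d[0]]); c=np.array([489,-274.7])
for z,col in ((0,(0,255,0)),(20,(0,0,255))):
    q=[proj(ci,[*(c+d*s*150+n*t*12.5),z]) for s,t in((1,1),(1,-1),(-1,-1),(-1,1))]
    print(np.round(q,1)); cv2.polylines(im,[np.int32(np.round(q))],True,col,1)
cv2.imwrite("pics/w3o.png",cv2.resize(im[:260,180:400],None,fx=2.3,fy=2.3,interpolation=cv2.INTER_CUBIC))
E
```

```text
3.4667 [ 582.68788829 -275.82475168  339.85950361]
[{'rect': [262.9, 2.3, 276.9, 201.3], 'confidence': 0.71}]
[[278.2 199.6]
 [263.7 199.6]
 [261.7   2.5]
 [278.6   2.5]]
[[278.1 202.4]
 [263.1 202.4]
 [261.   -2.6]
 [278.6  -2.6]]
```

View pics/w3o.png

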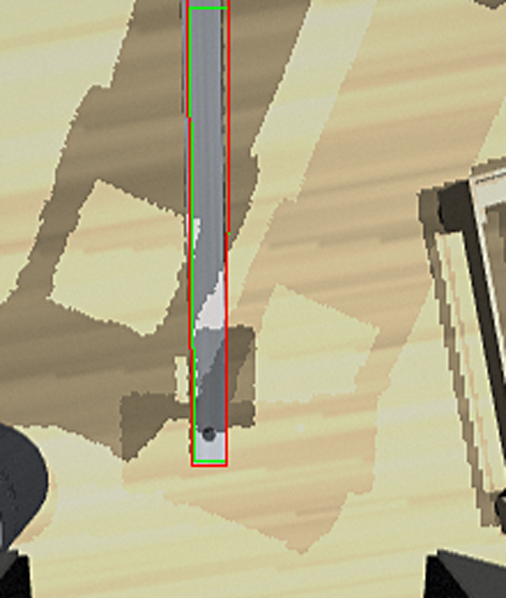

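```bash
python3 - <<'E'
from mv import *
go((489,-275,40,80.8))
go((489,-275,5,80.8))
E
```

```text
9.22 -1.23 30.00 0 0 -0.2   rows>=7.5
cmd-> [ 489.02 -275.05   40.04   80.76]
0.00 0.00 3.50 0 0 -0.0   rows>=0.8
cmd-> [ 489.02 -275.05    5.04   80.76]
```

>>> send_rows --steps "1 9.22 -1.23 30 0 0 -0.2; 1 9.22 -1.23 30 0 0 -0.2; 1 9.22 -1.23 30 0 0 -0.2; 1 9.22 -1.23 30 0 0 -0.2; 1 9.22 -1.23 30 0 0 -0.2; 1 9.22 -1.23 30 0 0 -0.2; 1 9.22 -1.23 30 0 0 -0.2; 1 9.22 -1.23 30 0 0 -0.2; 1 9.22 -1.23 30 0 0 -0.2; 1 9.22 -1.23 30 0 0 -0.2"

```text
clock: 4.4
ee_pos: [489.2, -274.1, 39.8]
ee_rot: [[-0.987, 0.16, -0.001], [0.16, 0.987, 0.001], [0.001, 0.001, -1.0]]
ft_force: [0.3, -0.8, -0.1]
gripper_width: 0.999
```

>>> send_rows --steps "1 0 0 1 0 0 0; 1 0 0 2 0 0 0; 1 0 0 3 0 0 0; 1 0 0 3.5 0 0 0; 1 0 0 3.5 0 0 0; 0 0 0 3.5 0 0 0; 0 0 0 3.5 0 0 0; 0 0 0 3.5 0 0 0; 0 0 0 3.5 0 0 0; 0 0 0 3.5 0 0 0" --squeeze 25

```text
clock: 5.23
ee_pos: [489.2, -275.2, 5.3]
ee_rot: [[-0.987, 0.161, 0.001], [0.161, 0.987, -0.0], [-0.001, -0.0, -1.0]]
ft_force: [-0.9, -0.2, -0.6]
gripper_width: 0.689
```

>>> send_rows --steps "0 0 0 0 0 0 0; 0 0 0 0 0 0 0; 0 0 0 0 0 0 0; 0 0 0 0 0 0 0; 0 0 0 0 0 0 0; 0 0 0 0 0 0 0; 0 0 0 0 0 0 0; 0 0 0 0 0 0 0; 0 0 0 0 0 0 0; 0 0 0 0 0 0 0"

```text
clock: 6.07
ee_pos: [489.0, -275.0, 5.0]
ee_rot: [[-0.987, 0.161, 0.0], [0.161, 0.987, 0.0], [-0.0, 0.0, -1.0]]
ft_force: [0.0, 0.1, 0.0]
gripper_width: 0.008
```

```bash
python3 - <<'E'
from mv import *
from cell import arm
o=arm.get_obs(); print(o["gripper_width"],o["ft_force"],o["ee_pos"])
go((489,-275,150,80.8))
go((582,71.4,150,6.1))
E
```

```text
0.0075378103870585925 [0.04562818 0.06242324 0.00066028] [ 489.04995888 -275.04912047    4.98446928]
0.00 0.00 -14.50 0 0 -0.0   rows>=3.5
cmd-> [ 489.02 -275.05  150.04   80.76]
-3.62 35.69 0.00 0 0 74.7   rows>=10.4
cmd-> [582.03  71.41 150.04   6.06]
```

```bash
python3 - <<'E'
from h import *
import json
json.dump([489.02,-275.05,5.04,80.76],open("cmd.json","w"))
for n in ("wrist","side"):
    ci,im=shot(n,"g_"+n)
im=cv2.imread("pics/g_side.png"); cv2.imwrite("pics/g_side2.png",cv2.resize(im[200:340,240:440],None,fx=4,fy=4,interpolation=cv2.INTER_CUBIC))
E
```

```text
(no output)
```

View pics/g_side2.png

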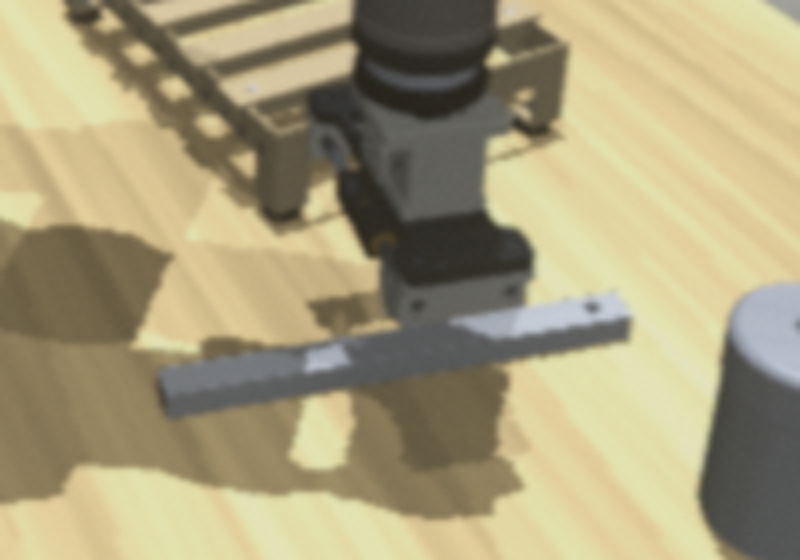

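View pics/g_wrist.png

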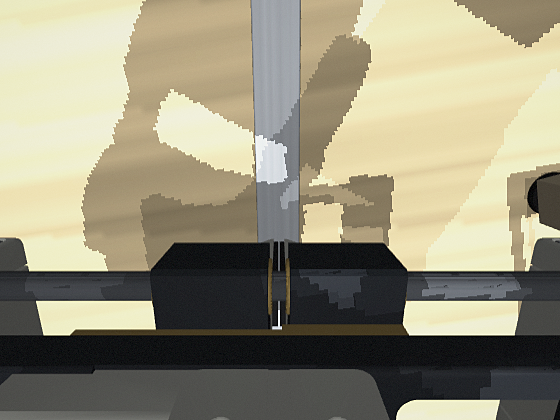

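```bash
python3 - <<'E'
from h import *
s=ld("g_side"); w=ld("g_wrist")
for p in [(489,-275,5),(489,-275,24),(489,-275,71),(489,-275,20)]: print(p,proj(s,p),(proj(s,p)-(240,200))*4,proj(w,p))
from cell import arm
o=arm.get_obs(); print(o)
im=cv2.imread("pics/g_side.png"); cv2.imwrite("pics/g_side3.png",cv2.resize(im[240:310,300:400],None,fx=8,fy=8,interpolation=cv2.INTER_NEAREST))
E
```

```text
(489, -275, 5) [339.72386005 289.25344418] [398.89544022 357.01377671] [280.12363186 235.72684299]
(489, -275, 24) [340.14304298 283.29254774] [400.57217193 333.17019097] [280.23920381 246.78835317]
(489, -275, 71) [341.21397284 268.06363085] [404.85589137 272.25452342] [280.65355227 286.44607185]
(489, -275, 20) [340.05415249 284.556595  ] [400.21660996 338.22638   ] [280.21302853 244.28309064]
{'clock': 6.1667, 'joint_pos': array([-3.71831455e+01,  3.52339487e+01,  9.41695446e+01,  6.12947419e-03,
        5.05971548e+01, -1.17953336e+02]), 'joint_velocities': array([-0.04749052, -0.02428494,  0.03466655,  0.03913484, -0.02494702,
        0.04893954]), 'tau': array([-6.89814588e-04, -5.05290091e+01, -1.84248054e+01, -5.42527204e-02,
        5.52828074e-02, -4.31751300e-05]), 'ee_pos': array([ 489.02434703, -275.03158025,    4.99288746]), 'ee_rot': array([[-9.87042056e-01,  1.60461767e-01,  4.09482004e-05],
       [ 1.60461769e-01,  9.87042053e-01,  7.26937008e-05],
       [-2.87530362e-05,  7.83223605e-05, -9.99999997e-01]]), 'ft_force': array([-0.39463195, -0.35983244,  0.4670522 ]), 'moment': array([-0.08081719,  0.00176635,  0.02102299]), 'gripper_width': 0.006617704782276052}
```

View pics/g_side3.png

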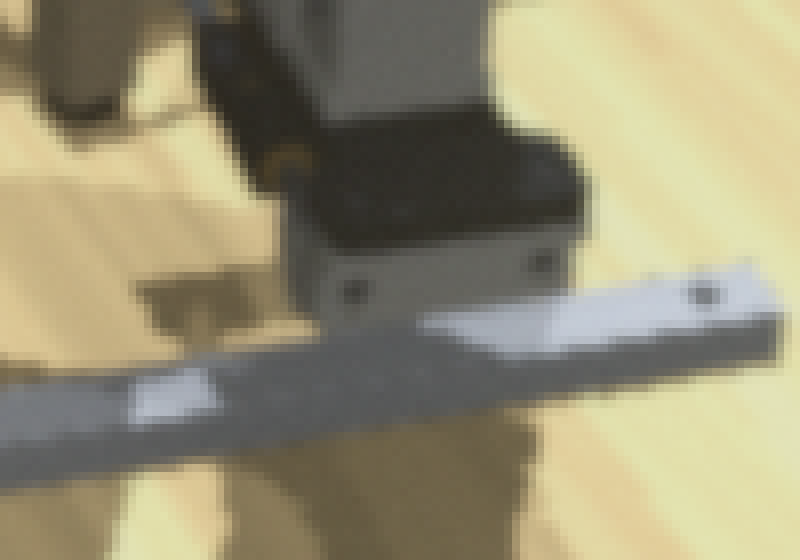

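```bash
python3 - <<'E'
import cv2
im=cv2.imread("pics/g_wrist.png"); cv2.imwrite("pics/g_w2.png",cv2.resize(im[140:350,180:380],None,fx=4,fy=2.85,interpolation=cv2.INTER_CUBIC))
E
```

```text
(no output)
```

View pics/g_w2.png

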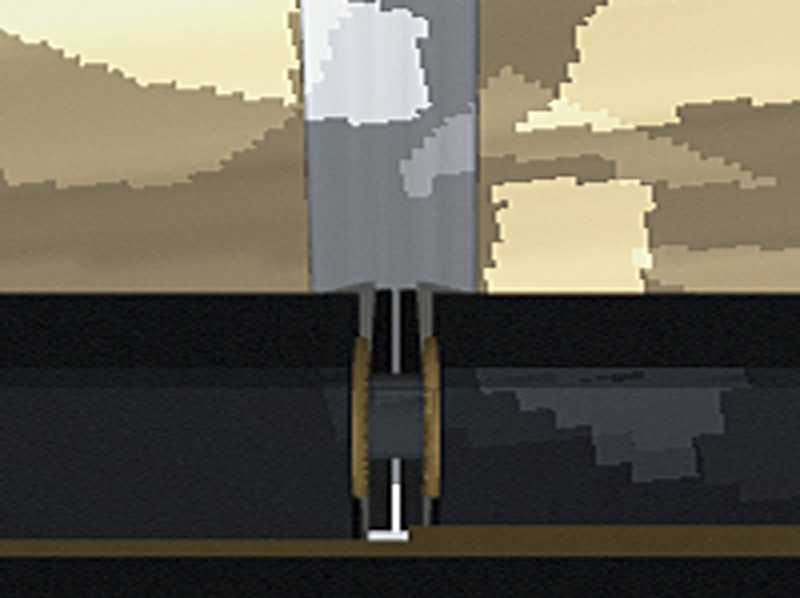

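>>> send_rows --steps "0 0 0 -2 0 0 0; 0 0 0 -5 0 0 0; 0 0 0 -8 0 0 0; 0 0 0 -10 0 0 0; 0 0 0 -10 0 0 0"

```text
clock: 6.58
ee_pos: [491.3, -276.7, 109.7]
ee_rot: [[-0.987, 0.16, 0.007], [0.16, 0.987, -0.005], [-0.008, -0.004, -1.0]]
ft_force: [0.6, 0.1, 0.7]
gripper_width: 0.005
```

```bash
python3 - <<'E'
from h import *
for n in ("wrist","side"):
    ci,im=shot(n,"i_"+n)
im=cv2.imread("pics/i_side.png"); cv2.imwrite("pics/i_side2.png",cv2.resize(im[180:320,250:430],None,fx=4.2,fy=4.2,interpolation=cv2.INTER_CUBIC))
E
```

```text
(no output)
```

View pics/i_side2.png

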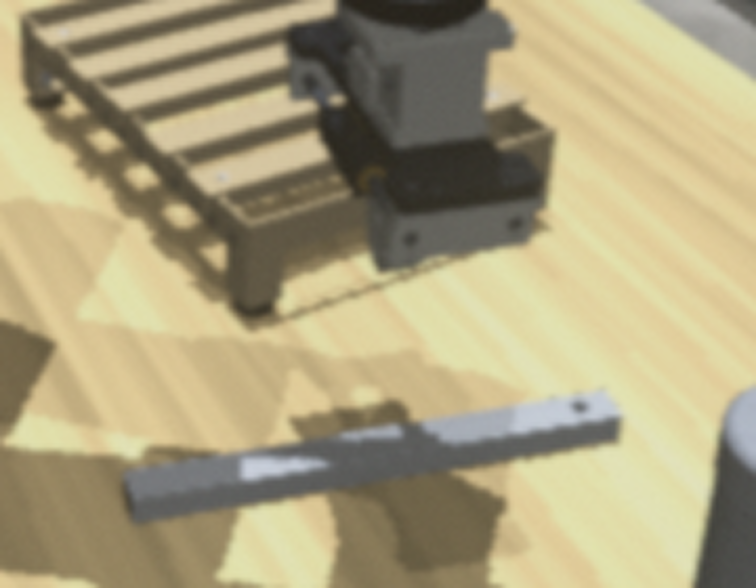

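View pics/i_wrist.png

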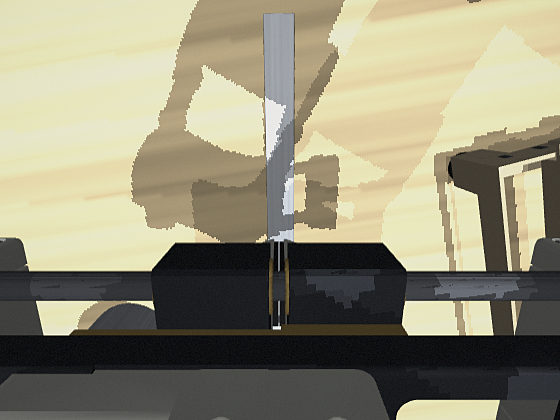

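```bash
python3 - <<'E'
from h import *
s=ld("i_side"); w=ld("i_wrist")
k=4.2
for p in [(491.3,-276.7,109.7),(491.3,-276.7,128.7),(491.3,-276.7,175.7),(454,-276,175.7),(528,-276,175.7)]: print(p,proj(s,p),(proj(s,p)-(250,180))*k,proj(w,p))
print(onplane(w,263,13,20),onplane(w,294,13,20)); print(w["pose"])
from cell import imaging
shot("top","i_top")
t=ld("i_top"); im=cv2.imread("pics/i_top.png"); print(proj(t,(491.3,-276.7,109.7)))
cv2.imwrite("pics/i_top2.png",cv2.resize(im[150:290,280:440],None,fx=4,fy=4,interpolation=cv2.INTER_CUBIC))
E
```

```text
(491.3, -276.7, 109.7) [343.35066201 255.14967946] [392.07278045 315.62865375] [280.10757812 235.69537694]
(491.3, -276.7, 128.7) [343.82785106 248.53382338] [394.07697444 287.84205819] [280.09063908 246.98035599]
(491.3, -276.7, 175.7) [345.04912629 231.60178939] [399.2063304  216.72751543] [280.02997101 287.3980936 ]
(454, -276, 175.7) [330.23469061 235.01898638] [336.98570055 231.07974279] [267.44769905 207.71056283]
(528, -276, 175.7) [358.97673393 228.01567253] [457.70228249 201.66582461] [293.68681954 355.28961562]
[ 337.52469271 -265.70761684   20.        ] [ 341.47977239 -241.5550746    20.        ]
[[ 1.60067308e-01 -9.51135529e-01 -2.64044811e-01  4.20263266e+02]
 [ 9.87091405e-01  1.52772421e-01  4.80743681e-02 -2.65176433e+02]
 [-5.38647460e-03 -2.68331499e-01  9.63311576e-01  3.03020687e+02]
 [ 0.00000000e+00  0.00000000e+00  0.00000000e+00  1.00000000e+00]]
[364.74690303 200.62479036]
```

View pics/i_top2.png

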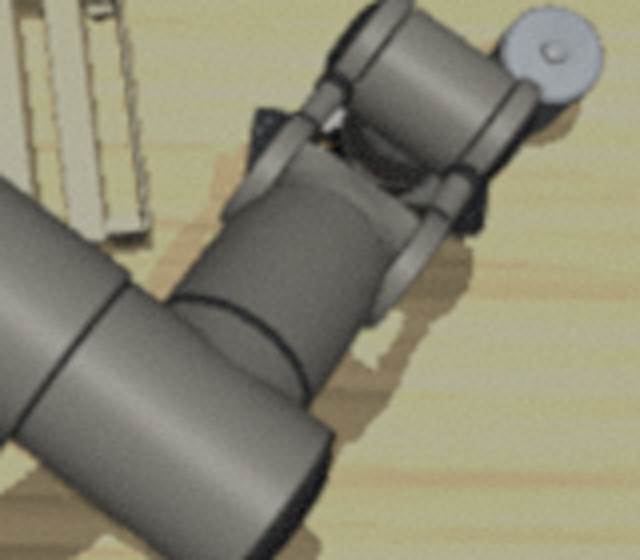

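View pics/i_side.png

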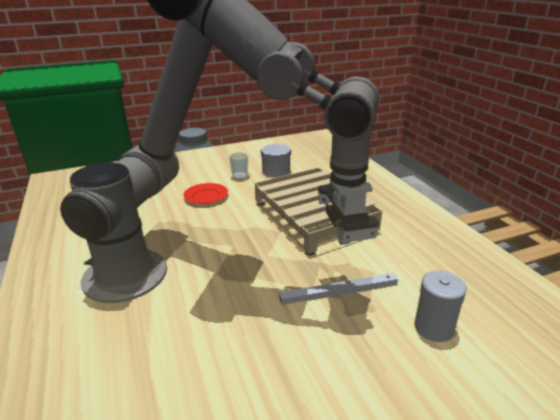

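```bash
python3 - <<'E'
from h import *
s=ld("i_side"); w=ld("i_wrist")
for z in (156,166,176,190,200):
    print(z,[np.round(proj(s,(x,y,z)),1) for x,y in((439,-364),(512.5,-376))])
# where would tips (front edge) be in wrist
R=np.array([[-0.987,0.16,0],[0.16,0.987,0],[0,0,-1]]); p0=np.array([491.3,-276.7,109.7])
for x in (-9.5,0,9.5):
  for z in (0,-19,-40,-66): print(x,z,proj(w,p0+R@[x,0,z]))
s0=cv2.imread("pics/i_wrist.png"); a=cv2.imread("pics/w3.png"); cv2.imwrite("pics/cmpw.png",np.vstack([cv2.resize(a[220:345,90:470],None,fx=2.1,fy=2.1),cv2.resize(s0[220:345,90:470],None,fx=2.1,fy=2.1)]))
E
```

```text
156 [array([342.9, 266. ]), array([376.3, 260.9])]
166 [array([343.2, 262.2]), array([376.7, 257.1])]
176 [array([343.5, 258.3]), array([377.2, 253.2])]
190 [array([343.9, 252.8]), array([377.9, 247.8])]
200 [array([344.1, 248.8]), array([378.3, 243.8])]
-9.5 0 [280.08869713 249.33236175]
-9.5 -19 [280.07016469 261.78093435]
-9.5 -40 [280.04502654 278.66668603]
-9.5 -66 [280.00415195 306.12288708]
0 0 [280.10757812 235.69537694]
0 -19 [280.09063908 246.98035599]
0 -40 [280.06759733 262.33102319]
0 -66 [280.02997101 287.3980936 ]
9.5 0 [280.12693328 221.71592051]
9.5 -19 [280.1116786  231.77124848]
9.5 -40 [280.09086776 245.48899515]
9.5 -66 [280.05673418 267.98860146]
```

View pics/cmpw.png

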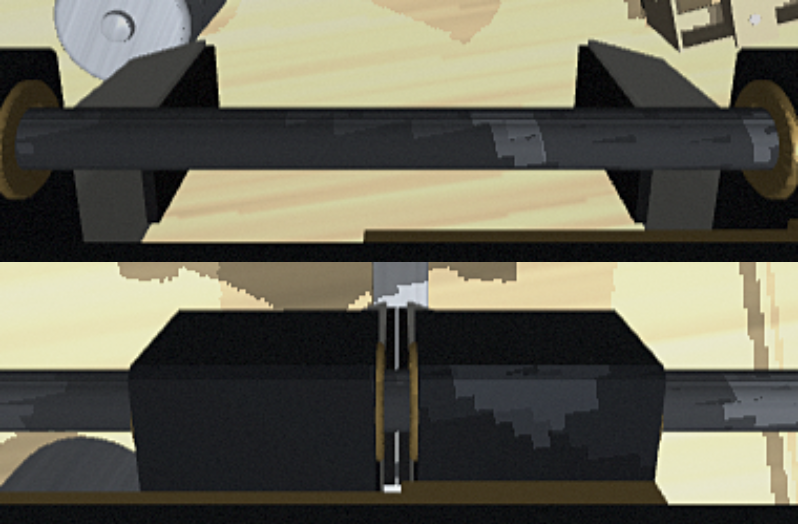

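>>> send_rows --steps "0.8 0 0 2 0 0 0; 0.8 0 0 4 0 0 0; 0.8 0 0 6 0 0 0; 0.8 0 0 8 0 0 0; 0.8 0 0 9 0 0 0; 0.8 0 0 9 0 0 0; 0.8 0 0 9 0 0 0; 0.8 0 0 9 0 0 0; 0.8 0 0 9 0 0 0; 0.8 0 0 9 0 0 0"

```text
clock: 7.57
ee_pos: [489.6, -275.4, 16.0]
ee_rot: [[-0.987, 0.16, 0.002], [0.16, 0.987, -0.001], [-0.002, -0.001, -1.0]]
ft_force: [-0.3, -0.6, -0.6]
gripper_width: 0.682
```

>>> send_rows --steps "0.8 0 0 1 0 0 0; 0.8 0 0 2 0 0 0; 0.8 0 0 2.5 0 0 0; 0.8 0 0 2.5 0 0 0"

```text
clock: 7.9
ee_pos: [487.9, -274.2, -11.9]
ee_rot: [[-0.987, 0.161, -0.003], [0.16, 0.987, 0.002], [0.003, 0.002, -1.0]]
ft_force: [0.6, 0.2, 0.3]
gripper_width: 0.799
```

>>> send_rows --steps "0.8 0 0 0.4 0 0 0; 0.8 0 0 0.7 0 0 0; 0.8 0 0 1 0 0 0; 0.8 0 0 1.2 0 0 0; 0.8 0 0 1.2 0 0 0"

```text
clock: 8.32
ee_pos: [488.8, -274.9, -22.4]
ee_rot: [[-0.987, 0.16, -0.0], [0.16, 0.987, 0.0], [0.001, 0.0, -1.0]]
ft_force: [-0.3, 0.0, -0.2]
gripper_width: 0.799
```

>>> send_rows --steps "0.8 0 0 0.1 0 0 0; 0.8 0 0 0.2 0 0 0; 0.8 0 0 0.3 0 0 0; 0.8 0 0 0.3 0 0 0"

```text
clock: 8.65
ee_pos: [489.0, -275.0, -25.1]
ee_rot: [[-0.987, 0.16, -0.0], [0.16, 0.987, 0.0], [0.0, 0.0, -1.0]]
ft_force: [0.1, -0.0, 0.1]
gripper_width: 0.801
```

>>> send_rows --steps "0.8 0 0 0.1 0 0 0; 0.8 0 0 0.2 0 0 0; 0.8 0 0 0.2 0 0 0"

```text
clock: 8.9
ee_pos: [488.9, -275.0, -27.2]
ee_rot: [[-0.987, 0.16, -0.0], [0.16, 0.987, 0.0], [0.0, 0.0, -1.0]]
ft_force: [-0.3, 0.9, -0.3]
gripper_width: 0.801
```

>>> send_rows --steps "0.8 0 0 0.1 0 0 0; 0.8 0 0 0.2 0 0 0; 0.8 0 0 0.2 0 0 0"

```text
clock: 9.15
ee_pos: [488.9, -274.9, -29.2]
ee_rot: [[-0.987, 0.161, -0.0], [0.161, 0.987, 0.0], [0.0, 0.0, -1.0]]
ft_force: [-0.9, 0.6, -0.4]
gripper_width: 0.802
```

>>> send_rows --steps "0.8 0 0 0.05 0 0 0; 0.8 0 0 0.1 0 0 0; 0.8 0 0 0.1 0 0 0"

```text
clock: 9.4
ee_pos: [489.0, -275.0, -30.1]
ee_rot: [[-0.987, 0.16, -0.0], [0.16, 0.987, 0.0], [0.0, 0.0, -1.0]]
ft_force: [-0.7, 0.2, -1.1]
gripper_width: 0.803
```

>>> send_rows --steps "0 0 0 0 0 0 0; 0 0 0 0 0 0 0; 0 0 0 0 0 0 0; 0 0 0 0 0 0 0; 0 0 0 0 0 0 0; 0 0 0 0 0 0 0; 0 0 0 0 0 0 0; 0 0 0 0 0 0 0; 0 0 0 0 0 0 0; 0 0 0 0 0 0 0" --squeeze 25

```text
clock: 10.23
ee_pos: [489.1, -275.1, -30.0]
ee_rot: [[-0.987, 0.161, 0.0], [0.161, 0.987, 0.0], [-0.0, 0.0, -1.0]]
ft_force: [-0.0, 0.3, -0.6]
gripper_width: 0.269
```

```bash
python3 - <<'E'
from h import *
from cell import arm
o=arm.get_obs(); print(o["clock"],o["gripper_width"],o["ft_force"],o["ee_pos"])
shot("wrist","j_wrist")
E
```

```text
10.2333 0.26862833629436034 [-0.01334698  0.32929041 -0.56800878] [ 489.05048879 -275.05495924  -29.99957925]
```

View pics/j_wrist.png

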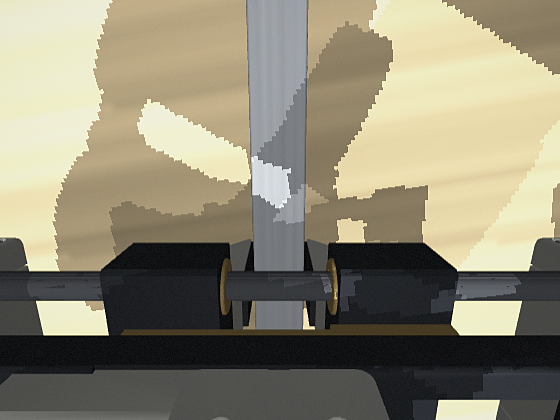

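```bash
python3 - <<'E'
from mv import *
json.dump([489.02,-275.05,-29.96,80.76],open("cmd.json","w"))
go((489,-275,150,80.8))
go((535,-102,150,43.4))
go((582,71.4,100,6.1))
from h import *
from cell import imaging
t=imaging.camera_info("top"); print(onplane(t,417,165,138))
E
```

```text
0.00 0.00 -18.00 0 0 -0.0   rows>=4.3
cmd-> [ 489.02 -275.05  150.04   80.76]
-1.76 17.82 0.00 0 0 37.4   rows>=5.2
cmd-> [ 535.01 -101.99  150.04   43.36]
9.38 15.32 5.00 0 0 37.3   rows>=5.2
cmd-> [581.99  71.39 100.04   6.06]
[ 611.49413314 -454.50643012  138.        ]
```

>>> send_rows --steps "0 0 0 -1 0 0 0; 0 0 0 -4 0 0 0; 0 0 0 -8 0 0 0; 0 0 0 -12 0 0 0; 0 0 0 -16 0 0 0; 0 0 0 -18 0 0 0; 0 0 0 -18 0 0 0" --squeeze 40

```text
clock: 10.87
ee_pos: [491.4, -276.7, 156.4]
ee_rot: [[-0.987, 0.16, 0.009], [0.16, 0.987, -0.006], [-0.01, -0.005, -1.0]]
ft_force: [0.4, -0.1, -1.0]
gripper_width: 0.272
```

>>> send_rows --steps "0 -1.76 17.82 0 0 0 37.4; 0 -1.76 17.82 0 0 0 37.4; 0 -1.76 17.82 0 0 0 37.4; 0 -1.76 17.82 0 0 0 37.4; 0 -1.76 17.82 0 0 0 37.4; 0 -1.76 17.82 0 0 0 37.4"

```text
clock: 11.37
ee_pos: [534.9, -96.8, 149.3]
ee_rot: [[-0.685, 0.728, -0.002], [0.728, 0.685, 0.003], [0.003, 0.001, -1.0]]
ft_force: [-0.1, -0.3, -1.5]
gripper_width: 0.268
```

>>> send_rows --steps "0 9.38 15.32 5 0 0 37.3; 0 9.38 15.32 5 0 0 37.3; 0 9.38 15.32 5 0 0 37.3; 0 9.38 15.32 5 0 0 37.3; 0 9.38 15.32 5 0 0 37.3; 0 9.38 15.32 5 0 0 37.3; 0 9.38 15.32 5 0 0 37.3; 0 9.38 15.32 5 0 0 37.3; 0 9.38 15.32 5 0 0 37.3"

```text
clock: 12.12
ee_pos: [581.7, 70.6, 99.9]
ee_rot: [[-0.107, 0.994, -0.001], [0.994, 0.107, -0.0], [-0.0, -0.001, -1.0]]
ft_force: [0.3, 0.5, -1.0]
gripper_width: 0.268
```

```bash
python3 - <<'E'
from h import *
from cell import arm
o=arm.get_obs(); print(o["clock"],o["gripper_width"],o["ft_force"],o["moment"],o["ee_pos"],np.degrees(np.arctan2(o["ee_rot"][1,1],o["ee_rot"][0,1])),o["joint_pos"])
for n in("wrist","side","top"): shot(n,"k_"+n)
im=cv2.imread("pics/k_side.png"); cv2.imwrite("pics/k_side2.png",cv2.resize(im[100:270,230:410],None,fx=3.5,fy=3.5,interpolation=cv2.INTER_CUBIC))
E
```

```text
12.1167 0.26838331239749375 [ 0.34127971  0.49145369 -0.96148912] [-0.14939285  0.01726923  0.00770017] [581.65727825  70.59729875  99.89620517] 6.134896639885431 [-5.65773747e-01  3.06105114e+01  8.46750123e+01 -1.11865669e-02
  6.47458462e+01 -6.69589685e+00]
```

View pics/k_wrist.png

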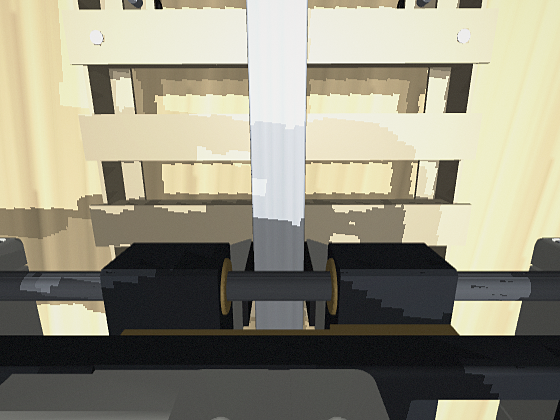

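View pics/k_side2.png

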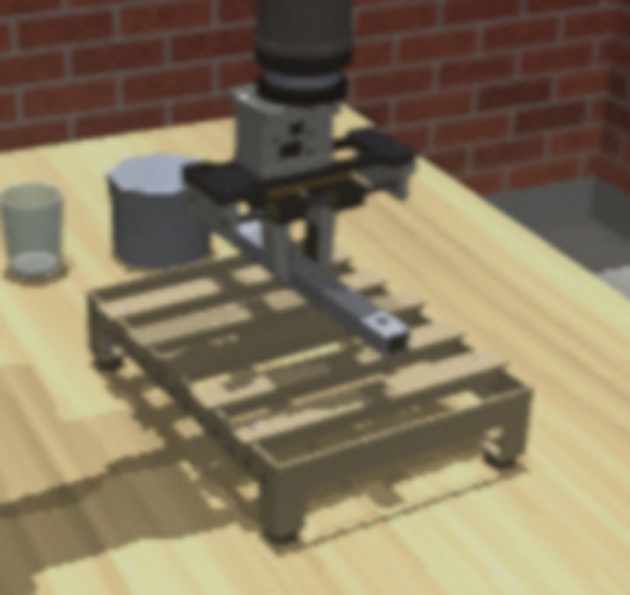

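>>> send_rows --steps "0 0 0 1.5 0 0 0; 0 0 0 3 0 0 0; 0 0 0 4 0 0 0; 0 0 0 4.6 0 0 0; 0 0 0 4.6 0 0 0; 0 0 0 4.6 0 0 0"

```text
clock: 12.77
ee_pos: [582.2, 71.1, 54.2]
ee_rot: [[-0.105, 0.994, 0.0], [0.994, 0.105, 0.0], [0.0, 0.0, -1.0]]
ft_force: [0.5, 0.3, -0.7]
gripper_width: 0.266
```

>>> send_rows --steps "0 0 0 0.05 0 0 0; 0 0 0 0.1 0 0 0; 0 0 0 0.15 0 0 0; 0 0 0 0.2 0 0 0; 0 0 0 0.2 0 0 0"

```text
clock: 13.18
ee_pos: [582.2, 71.4, 52.7]
ee_rot: [[-0.106, 0.994, 0.001], [0.994, 0.106, 0.0], [-0.0, 0.001, -1.0]]
ft_force: [-1.8, -0.8, 4.4]
gripper_width: 0.263
```

>>> send_rows --steps "0 0 0 0.05 0 0 0; 0 0 0 0.1 0 0 0; 0 0 0 0.15 0 0 0; 0 0 0 0.2 0 0 0; 0 0 0 0.2 0 0 0"

```text
clock: 13.6
ee_pos: [582.3, 71.4, 52.6]
ee_rot: [[-0.106, 0.994, 0.002], [0.994, 0.106, -0.0], [-0.0, 0.002, -1.0]]
ft_force: [-7.3, -0.9, 17.8]
gripper_width: 0.272
```

>>> send_rows --steps "0 0 0 -0.1 0 0 0; 0 0 0 -0.2 0 0 0; 0 0 0 -0.25 0 0 0; 0 0 0 -0.25 0 0 0; 0 0 0 -0.25 0 0 0"

```text
clock: 14.02
ee_pos: [582.1, 71.4, 52.6]
ee_rot: [[-0.106, 0.994, 0.0], [0.994, 0.106, 0.0], [0.0, 0.0, -1.0]]
ft_force: [-2.0, 0.0, 3.5]
gripper_width: 0.269
```

```bash
python3 - <<'E'
from h import *
from cell import arm
o=arm.get_obs(); print(o["clock"],o["gripper_width"],o["ft_force"],o["moment"],o["ee_pos"])
for n in("wrist","side"): shot(n,"l_"+n)
im=cv2.imread("pics/l_side.png"); cv2.imwrite("pics/l_side2.png",cv2.resize(im[130:270,230:410],None,fx=4.2,fy=4.2,interpolation=cv2.INTER_CUBIC))
E
```

```text
14.0167 0.2687684701595625 [-2.02577627e+00  1.82115959e-03  3.46056473e+00] [-0.08734014  0.14528763  0.00021157] [582.11455541  71.42394865  52.5895267 ]
```

View pics/l_side2.png

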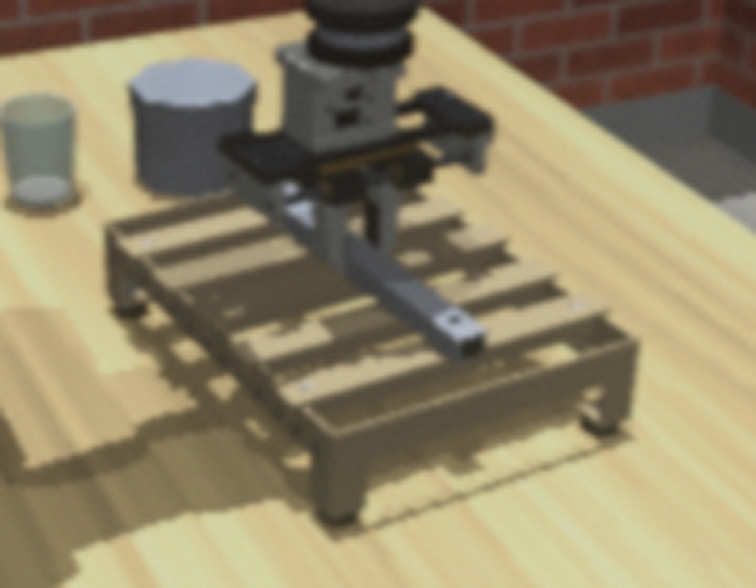

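View pics/l_wrist.png

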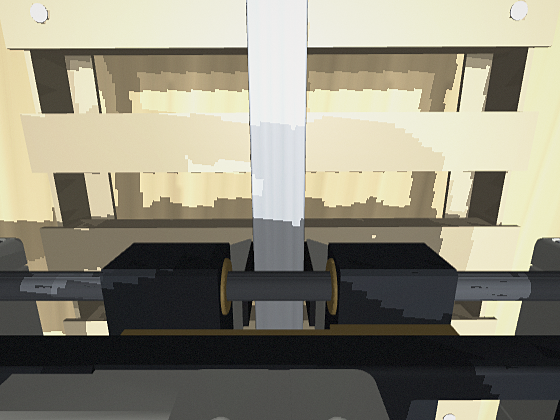

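>>> send_rows --steps "0 0 0 -0.05 0 0 0; 0 0 0 -0.05 0 0 0; 0.5 0 0 -0.05 0 0 0; 0.5 0 0 -0.05 0 0 0; 0.5 0 0 -0.05 0 0 0; 0.5 0 0 -0.05 0 0 0; 0.5 0 0 -0.05 0 0 0; 0.5 0 0 -0.05 0 0 0"

```text
clock: 14.78
ee_pos: [582.0, 71.4, 53.0]
ee_rot: [[-0.106, 0.994, 0.0], [0.994, 0.106, 0.0], [0.0, 0.0, -1.0]]
ft_force: [-0.1, -0.1, -0.1]
gripper_width: 0.498
```

>>> send_rows --steps "0.5 0 0 -0.5 0 0 0; 0.5 0 0 -1.5 0 0 0; 0.5 0 0 -3 0 0 0; 0.5 0 0 -6 0 0 0; 0.5 0 0 -9 0 0 0; 0.5 0 0 -12 0 0 0; 0 0 0 -12 0 0 0; 0 0 0 -12 0 0 0" --squeeze 10

```text
clock: 15.45
ee_pos: [583.2, 71.4, 176.0]
ee_rot: [[-0.106, 0.994, 0.006], [0.994, 0.106, -0.0], [-0.001, 0.006, -1.0]]
ft_force: [-0.5, 0.8, -1.0]
gripper_width: 0.402
```

```bash
python3 - <<'E'
from h import *
from cell import arm,imaging
o=arm.get_obs(); print(o["clock"],o["gripper_width"],o["ft_force"],o["ee_pos"])
for n in("wrist","side","top"): shot(n,"m_"+n)
im=cv2.imread("pics/m_side.png"); cv2.imwrite("pics/m_side2.png",cv2.resize(im[130:270,230:410],None,fx=4.2,fy=4.2,interpolation=cv2.INTER_CUBIC))
for n in("wrist","side"): print(n,imaging.find_in(n,"straightedge_end_a")[:2])
E
```

```text
15.45 0.40211811986507867 [-0.47113304  0.83002271 -0.96368437] [583.23572051  71.41283812 175.98697832]
wrist [{'rect': [259.9, 8.6, 290.6, 333.2], 'confidence': 0.93}]
side [{'rect': [287.8, 167.2, 345.3, 217.6], 'confidence': 0.8}]
```

View pics/m_side2.png

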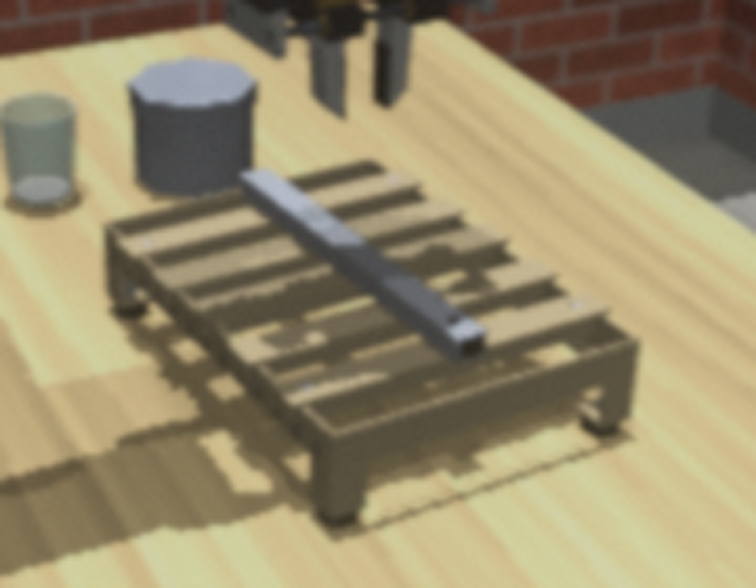

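View pics/m_wrist.png

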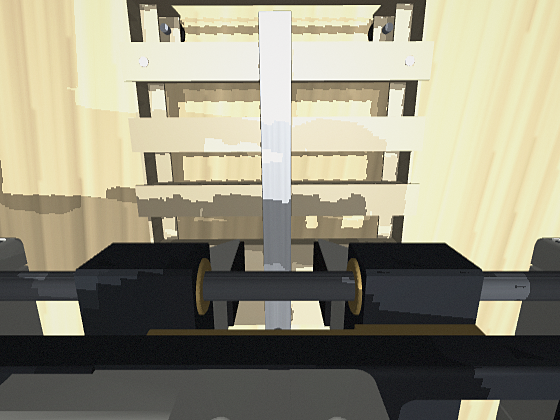

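```bash
python3 - <<'E'
from mv import *
from h import *
json.dump([581.99,71.39,173.04,6.06],open("cmd.json","w"))
w=ld("m_wrist"); s=ld("m_side")
for z in (97,100,104): print(onplane(w,260.5,10,z),onplane(w,290,10,z))
# side: right end top corners: crop px (447,340),(487,322)?
for u,v in ((449,345),(486,330)): print(onplane(s,230+u/4.2,130+v/4.2,99))
a=np.radians(96.1); c=np.array([582,71.4])
for sgn in (1,-1): print("exp end",c+sgn*150*np.array([np.cos(a),np.sin(a)]), "press",c+sgn*120*np.array([np.cos(a),np.sin(a)]))
go((569.2,190.7,85,6.06))
E
```

```text
[553.20246781 220.95744859  97.        ] [575.5064873  223.37376844  97.        ]
[553.4317545  220.07045123 100.        ] [575.49046901 222.46019581 100.        ]
[553.73747007 218.88778808 104.        ] [575.46911128 221.24209896 104.        ]
[580.3706035  -79.42302513  99.        ]
[612.74736299 -71.60401315  99.        ]
exp end [566.0603893  220.55069162] press [569.24831144 190.7205533 ]
exp end [597.9396107  -77.75069162] press [594.75168856 -47.9205533 ]
12.00 -0.01 8.80 0 0 -0.0   rows>=3.6
cmd-> [569.22 190.71  85.04   6.06]
```

>>> send_rows --steps "0 4 0 0 0 0 0; 0 8 0 2 0 0 0; 0 11 0 4 0 0 0; 0 12 0 6 0 0 0; 0 12 0 7.5 0 0 0; 0 12 0 8.4 0 0 0; 0 12 0 8.8 0 0 0; 0 12 0 8.8 0 0 0; 0 12 0 8.8 0 0 0"

```text
clock: 16.45
ee_pos: [569.8, 190.2, 85.5]
ee_rot: [[-0.105, 0.995, 0.001], [0.995, 0.105, 0.0], [0.0, 0.001, -1.0]]
ft_force: [-0.1, -0.1, 0.4]
gripper_width: 0.006
```

```bash
python3 - <<'E'
from h import *
from cell import arm,imaging
o=arm.get_obs(); print(o["clock"],o["gripper_width"],o["ft_force"],o["ee_pos"])
for n in("wrist","side"): shot(n,"n_"+n)
im=cv2.imread("pics/n_side.png"); cv2.imwrite("pics/n_side2.png",cv2.resize(im[130:270,230:410],None,fx=4.2,fy=4.2,interpolation=cv2.INTER_CUBIC))
E
```

```text
16.45 0.00567436535564012 [-0.12094894 -0.08828317  0.40692947] [569.8334495  190.22237093  85.49623752]
```

View pics/n_side2.png

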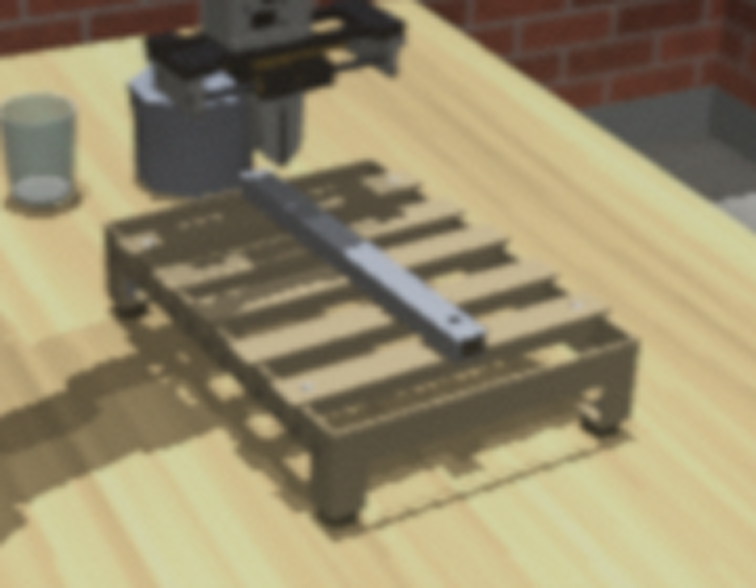

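>>> send_rows --steps "0 0 0 0.2 0 0 0; 0 0 0 0.4 0 0 0; 0 0 0 0.6 0 0 0; 0 0 0 0.7 0 0 0; 0 0 0 0.7 0 0 0"

```text
clock: 16.97
ee_pos: [569.1, 190.7, 77.7]
ee_rot: [[-0.106, 0.994, -0.001], [0.994, 0.106, 0.0], [0.0, -0.001, -1.0]]
ft_force: [0.4, 0.6, -0.1]
gripper_width: 0.009
```

>>> send_rows --steps "0 0 0 0.04 0 0 0; 0 0 0 0.08 0 0 0; 0 0 0 0.12 0 0 0; 0 0 0 0.16 0 0 0; 0 0 0 0.2 0 0 0; 0 0 0 0.24 0 0 0; 0 0 0 0.28 0 0 0"

```text
clock: 17.55
ee_pos: [569.3, 190.8, 75.2]
ee_rot: [[-0.106, 0.994, 0.0], [0.994, 0.106, 0.0], [0.0, 0.0, -1.0]]
ft_force: [0.0, 0.3, -0.3]
gripper_width: 0.004
```

```bash
python3 - <<'E'
from h import *
s=ld("n_side")
for z in (85,105,110,115,119,125,130): print(z,proj(s,(569.8,190.2,z)))
for z in (115,119,125): print(z,proj(s,(569.8+19,190.2-8,z)),proj(s,(569.8-19,190.2-12,z)))
from cell import arm
o=arm.get_obs(); print(o["clock"],o["ft_force"],o["ee_pos"])
E
```

```text
85 [295.33548072 178.41642865]
105 [295.34307287 172.95279058]
110 [295.34498806 171.57453592]
115 [295.34691019 170.19128955]
119 [295.34845291 169.08108017]
125 [295.3507754 167.4097128]
130 [295.35271857 166.01132749]
115 [301.62477611 170.16089307] [291.43611271 172.61338333]
119 [301.63542977 169.05033044] [291.43193447 171.49405762]
125 [301.65146836 167.37842958] [291.42564408 169.80889625]
17.55 [ 0.03373287  0.33848975 -0.32548864] [569.30242345 190.7545653   75.22027235]
```

>>> send_rows --steps "0 0 0 0.04 0 0 0; 0 0 0 0.08 0 0 0; 0 0 0 0.12 0 0 0; 0 0 0 0.16 0 0 0; 0 0 0 0.2 0 0 0; 0 0 0 0.23 0 0 0"

```text
clock: 18.05
ee_pos: [569.3, 190.7, 72.9]
ee_rot: [[-0.106, 0.994, 0.0], [0.994, 0.106, 0.0], [0.0, 0.0, -1.0]]
ft_force: [-0.0, 0.3, 0.6]
gripper_width: 0.006
```

>>> send_rows --steps "0 0 0 0.04 0 0 0; 0 0 0 0.08 0 0 0; 0 0 0 0.12 0 0 0"

```text
clock: 18.3
ee_pos: [569.3, 190.7, 71.7]
ee_rot: [[-0.106, 0.994, 0.0], [0.994, 0.106, 0.0], [0.0, 0.0, -1.0]]
ft_force: [0.9, 0.0, 0.2]
gripper_width: 0.003
```

>>> send_rows --steps "0 0 0 0.04 0 0 0; 0 0 0 0.08 0 0 0; 0 0 0 0.12 0 0 0"

```text
clock: 18.55
ee_pos: [569.3, 190.8, 70.5]
ee_rot: [[-0.106, 0.994, -0.0], [0.994, 0.106, 0.0], [0.0, -0.0, -1.0]]
ft_force: [0.6, 0.3, 0.5]
gripper_width: 0.005
```

>>> send_rows --steps "0 0 0 0.04 0 0 0; 0 0 0 0.08 0 0 0; 0 0 0 0.12 0 0 0; 0 0 0 0.15 0 0 0"

```text
clock: 18.88
ee_pos: [569.3, 190.7, 69.0]
ee_rot: [[-0.106, 0.994, -0.0], [0.994, 0.106, 0.0], [0.0, -0.0, -1.0]]
ft_force: [0.5, 0.5, -0.2]
gripper_width: 0.007
```

>>> send_rows --steps "0 0 0 0.04 0 0 0; 0 0 0 0.08 0 0 0; 0 0 0 0.1 0 0 0"

```text
clock: 19.13
ee_pos: [569.3, 190.7, 67.9]
ee_rot: [[-0.106, 0.994, -0.0], [0.994, 0.106, 0.0], [0.0, -0.0, -1.0]]
ft_force: [0.4, 0.4, 0.6]
gripper_width: 0.004
```

>>> send_rows --steps "0 0 0 0.04 0 0 0; 0 0 0 0.08 0 0 0; 0 0 0 0.1 0 0 0"

```text
clock: 19.38
ee_pos: [569.3, 190.8, 67.0]
ee_rot: [[-0.106, 0.994, -0.0], [0.994, 0.106, 0.0], [0.0, -0.0, -1.0]]
ft_force: [-0.8, 0.3, 0.8]
gripper_width: 0.002
```

>>> send_rows --steps "0 0 0 0.04 0 0 0; 0 0 0 0.08 0 0 0; 0 0 0 0.1 0 0 0"

```text
clock: 19.63
ee_pos: [569.3, 190.8, 66.0]
ee_rot: [[-0.106, 0.994, 0.0], [0.994, 0.106, 0.0], [0.0, 0.0, -1.0]]
ft_force: [0.4, 0.3, 1.1]
gripper_width: 0.008
```

>>> send_rows --steps "0 0 0 0.03 0 0 0; 0 0 0 0.06 0 0 0; 0 0 0 0.08 0 0 0"

```text
clock: 19.88
ee_pos: [569.3, 190.7, 65.2]
ee_rot: [[-0.106, 0.994, 0.0], [0.994, 0.106, 0.0], [0.0, 0.0, -1.0]]
ft_force: [0.3, 0.7, 0.6]
gripper_width: 0.008
```

>>> send_rows --steps "0 0 0 0.03 0 0 0; 0 0 0 0.06 0 0 0; 0 0 0 0.08 0 0 0"

```text
clock: 20.13
ee_pos: [569.3, 190.7, 64.4]
ee_rot: [[-0.106, 0.994, -0.0], [0.994, 0.106, 0.0], [0.0, -0.0, -1.0]]
ft_force: [-0.1, -0.3, -0.4]
gripper_width: 0.011
```

>>> send_rows --steps "0 0 0 0.03 0 0 0; 0 0 0 0.06 0 0 0; 0 0 0 0.08 0 0 0"

```text
clock: 20.38
ee_pos: [569.4, 190.8, 63.9]
ee_rot: [[-0.106, 0.994, 0.0], [0.994, 0.106, 0.0], [0.0, 0.0, -1.0]]
ft_force: [-1.5, 0.3, 4.1]
gripper_width: 0.004
```

>>> send_rows --steps "0 0 0 0.02 0 0 0; 0 0 0 0.03 0 0 0; 0 0 0 0.03 0 0 0; 0 0 0 0.03 0 0 0"

```text
clock: 20.72
ee_pos: [569.4, 190.8, 63.9]
ee_rot: [[-0.106, 0.994, 0.001], [0.994, 0.106, 0.0], [0.0, 0.001, -1.0]]
ft_force: [-0.9, -0.6, 4.9]
gripper_width: 0.007
```

```bash
python3 - <<'E'
from h import *
from cell import arm,imaging
o=arm.get_obs(); print(o["clock"],o["ft_force"],o["ee_pos"])
for n in("side",): shot(n,"p1_"+n)
im=cv2.imread("pics/p1_side.png"); cv2.imwrite("pics/p1_side2.png",cv2.resize(im[130:270,230:410],None,fx=4.2,fy=4.2,interpolation=cv2.INTER_CUBIC))
E
```

```text
20.7167 [-0.89191031 -0.64225123  4.87745522] [569.44813354 190.80291913  63.91583694]
```

View pics/p1_side2.png

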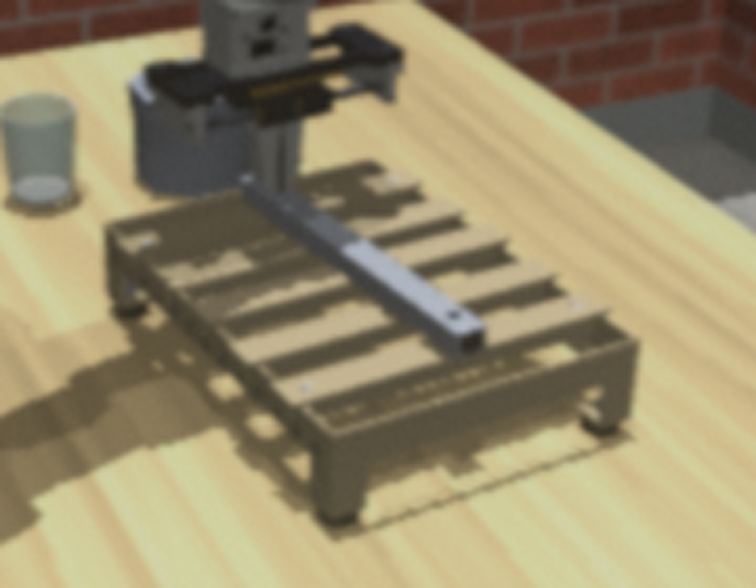

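>>> send_rows --steps "0 0 0 0.02 0 0 0; 0 0 0 0.03 0 0 0; 0 0 0 0.03 0 0 0; 0 0 0 0.03 0 0 0; 0 0 0 0.03 0 0 0"

```text
clock: 21.18
ee_pos: [569.5, 190.8, 63.9]
ee_rot: [[-0.106, 0.994, 0.001], [0.994, 0.106, 0.0], [0.0, 0.001, -1.0]]
ft_force: [-2.0, -0.0, 6.9]
gripper_width: 0.009
```

```bash
python3 - <<'E'
from mv import *
json.dump([569.22,190.71,63.04,6.06],open("cmd.json","w"))
go((569.2,190.7,95,6.06))
go((594.75,-47.9,95,6.06))
go((594.75,-47.9,79,6.06))
E
```

```text
-0.00 -0.00 -3.20 0 0 -0.0   rows>=0.8
cmd-> [569.22 190.71  95.04   6.06]
-24.00 0.02 0.00 0 0 -0.0   rows>=5.8
cmd-> [594.76 -47.93  95.04   6.06]
0.00 -0.00 1.60 0 0 -0.0   rows>=0.4
cmd-> [594.76 -47.93  79.04   6.06]
```

>>> send_rows --steps "0 0 0 -0.1 0 0 0; 0 0 0 -0.3 0 0 0; 0 0 0 -0.8 0 0 0; 0 0 0 -1.8 0 0 0; 0 0 0 -3.2 0 0 0; 0 0 0 -3.2 0 0 0"

```text
clock: 21.68
ee_pos: [571.1, 191.1, 98.2]
ee_rot: [[-0.106, 0.994, 0.005], [0.994, 0.106, 0.001], [0.001, 0.005, -1.0]]
ft_force: [1.0, 0.9, 0.9]
gripper_width: 0.004
```

>>> send_rows --steps "0 -4 0.02 0 0 0 0; 0 -8 0.02 0 0 0 0; 0 -12 0.02 0 0 0 0; 0 -16 0.02 0 0 0 0; 0 -20 0.02 0 0 0 0; 0 -23 0.02 0 0 0 0; 0 -24 0.02 0.4 0 0 0; 0 -24 0.02 0.9 0 0 0; 0 -24 0.02 1.3 0 0 0; 0 -24 0.02 1.6 0 0 0"

```text
clock: 22.52
ee_pos: [594.2, -46.2, 78.1]
ee_rot: [[-0.107, 0.994, -0.001], [0.994, 0.107, 0.001], [0.001, -0.001, -1.0]]
ft_force: [-0.2, 0.6, -0.6]
gripper_width: 0.005
```

```bash
python3 - <<'E'
from h import *
from cell import arm,imaging
o=arm.get_obs(); print(o["clock"],o["ft_force"],o["ee_pos"])
for n in("side","wrist"): shot(n,"p2_"+n)
a=cv2.imread("pics/n_side.png");b=cv2.imread("pics/p1_side.png");c=cv2.imread("pics/p2_side.png")
f=lambda im: cv2.resize(im[165:220,285:350],None,fx=6,fy=6,interpolation=cv2.INTER_CUBIC)
cv2.imwrite("pics/cmp3.png",np.hstack([f(a),f(b)]))
cv2.imwrite("pics/cmp4.png",f(c))
E
```

```text
22.5167 [-0.18843399  0.55438435 -0.58172413] [594.2464319  -46.20132111  78.07639306]
```

View pics/cmp3.png

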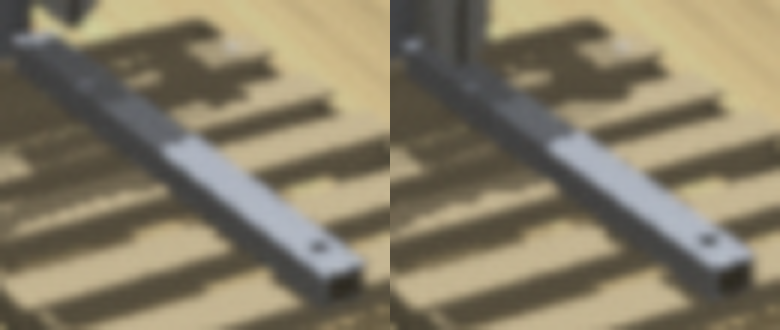

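View pics/cmp4.png

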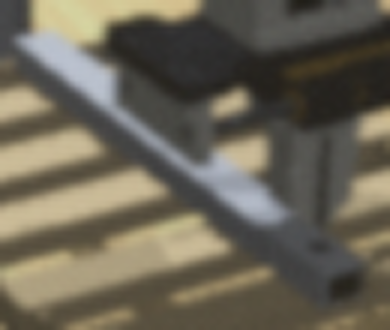

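View pics/p2_wrist.png

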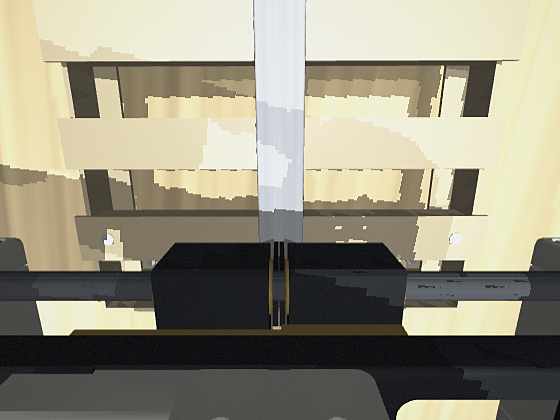

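>>> send_rows --steps "0 0 0 0.1 0 0 0; 0 0 0 0.2 0 0 0; 0 0 0 0.3 0 0 0; 0 0 0 0.4 0 0 0; 0 0 0 0.5 0 0 0; 0 0 0 0.58 0 0 0; 0 0 0 0.63 0 0 0; 0 0 0 0.67 0 0 0; 0 0 0 0.7 0 0 0"

```text
clock: 23.37
ee_pos: [594.9, -48.0, 72.0]
ee_rot: [[-0.106, 0.994, 0.0], [0.994, 0.106, 0.0], [0.0, 0.0, -1.0]]
ft_force: [-0.2, -1.1, -0.5]
gripper_width: 0.006
```

>>> send_rows --steps "0 0 0 0.04 0 0 0; 0 0 0 0.08 0 0 0; 0 0 0 0.12 0 0 0; 0 0 0 0.16 0 0 0; 0 0 0 0.2 0 0 0; 0 0 0 0.24 0 0 0; 0 0 0 0.28 0 0 0; 0 0 0 0.32 0 0 0"

```text
clock: 24.03
ee_pos: [594.9, -47.9, 68.8]
ee_rot: [[-0.106, 0.994, 0.0], [0.994, 0.106, 0.0], [0.0, 0.0, -1.0]]
ft_force: [0.2, 0.4, 0.3]
gripper_width: 0.004
```

>>> send_rows --steps "0 0 0 0.04 0 0 0; 0 0 0 0.08 0 0 0; 0 0 0 0.12 0 0 0; 0 0 0 0.16 0 0 0"

```text
clock: 24.37
ee_pos: [594.9, -47.9, 67.2]
ee_rot: [[-0.106, 0.994, 0.0], [0.994, 0.106, 0.0], [0.0, 0.0, -1.0]]
ft_force: [-0.7, -0.3, 0.1]
gripper_width: 0.009
```

>>> send_rows --steps "0 0 0 0.03 0 0 0; 0 0 0 0.06 0 0 0; 0 0 0 0.09 0 0 0"

```text
clock: 24.62
ee_pos: [594.9, -47.9, 66.3]
ee_rot: [[-0.106, 0.994, 0.0], [0.994, 0.106, 0.0], [0.0, 0.0, -1.0]]
ft_force: [-0.6, -0.3, -0.1]
gripper_width: 0.0
```

>>> send_rows --steps "0 0 0 0.03 0 0 0; 0 0 0 0.06 0 0 0; 0 0 0 0.08 0 0 0"

```text
clock: 24.87
ee_pos: [594.9, -47.9, 65.5]
ee_rot: [[-0.106, 0.994, 0.0], [0.994, 0.106, 0.0], [0.0, 0.0, -1.0]]
ft_force: [0.1, -0.0, 0.3]
gripper_width: 0.004
```

>>> send_rows --steps "0 0 0 0.03 0 0 0; 0 0 0 0.06 0 0 0; 0 0 0 0.08 0 0 0"

```text
clock: 25.12
ee_pos: [594.9, -47.9, 64.7]
ee_rot: [[-0.106, 0.994, 0.0], [0.994, 0.106, 0.0], [0.0, 0.0, -1.0]]
ft_force: [0.1, 0.3, -0.7]
gripper_width: 0.007
```

>>> send_rows --steps "0 0 0 0.03 0 0 0; 0 0 0 0.06 0 0 0; 0 0 0 0.08 0 0 0"

```text
clock: 25.37
ee_pos: [594.9, -47.9, 64.0]
ee_rot: [[-0.106, 0.994, 0.0], [0.994, 0.106, 0.0], [-0.0, 0.0, -1.0]]
ft_force: [-0.4, 0.4, 2.6]
gripper_width: 0.008
```

>>> send_rows --steps "0 0 0 0.02 0 0 0; 0 0 0 0.04 0 0 0; 0 0 0 0.05 0 0 0; 0 0 0 0.05 0 0 0; 0 0 0 0.05 0 0 0"

```text
clock: 25.78
ee_pos: [595.0, -48.0, 63.9]
ee_rot: [[-0.106, 0.994, 0.001], [0.994, 0.106, -0.0], [-0.0, 0.001, -1.0]]
ft_force: [-1.8, -0.4, 4.3]
gripper_width: 0.004
```

```bash
python3 - <<'E'
from h import *
from cell import arm,imaging
o=arm.get_obs(); print(o["clock"],o["ft_force"],o["ee_pos"])
for n in("side","wrist"): shot(n,"p3_"+n)
a=cv2.imread("pics/p2_side.png");b=cv2.imread("pics/p3_side.png")
f=lambda im: cv2.resize(im[165:220,285:350],None,fx=6,fy=6,interpolation=cv2.INTER_CUBIC)
cv2.imwrite("pics/cmp5.png",np.hstack([f(a),f(b)]))
E
```

```text
25.7833 [-1.80729406 -0.41027316  4.28244358] [594.98966803 -47.95440914  63.91855197]
```

View pics/cmp5.png

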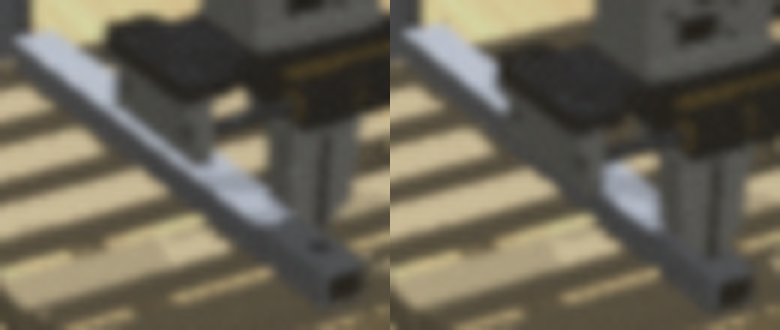

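View pics/p3_wrist.png

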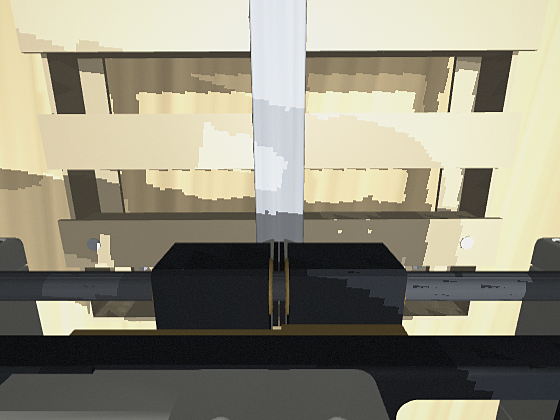

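>>> send_rows --steps "0 0 0 0.02 0 0 0; 0 0 0 0.04 0 0 0; 0 0 0 0.04 0 0 0; 0 0 0 0.04 0 0 0; 0 0 0 0.04 0 0 0"

```text
clock: 26.3
ee_pos: [595.0, -47.9, 63.9]
ee_rot: [[-0.106, 0.994, 0.001], [0.994, 0.106, -0.0], [-0.0, 0.001, -1.0]]
ft_force: [-2.3, 0.7, 7.2]
gripper_width: 0.005
```

```bash
python3 - <<'E'
from mv import *
json.dump([594.76,-47.93,63.04,6.06],open("cmd.json","w"))
go((594.75,-47.9,105,6.06))
go((474.6,59.9,105,6.06))
go((474.6,59.9,58,6.06))
E
```

```text
0.00 -0.00 -4.20 0 0 -0.0   rows>=1.0
cmd-> [594.76 -47.93 105.04   6.06]
11.99 -10.81 0.00 0 0 -0.0   rows>=3.9
cmd-> [474.61  59.89 105.04   6.06]
0.00 -0.00 4.70 0 0 -0.0   rows>=1.1
cmd-> [474.61  59.89  58.04   6.06]
```

>>> send_rows --steps "0 0 0 0 0 0 0; 0 0 0 0 0 0 0; 0 0 0 -0.1 0 0 0; 0 0 0 -0.4 0 0 0; 0 0 0 -1 0 0 0; 0 0 0 -2.2 0 0 0; 0 0 0 -4.2 0 0 0; 0 0 0 -4.2 0 0 0"

```text
clock: 26.97
ee_pos: [597.0, -48.3, 108.6]
ee_rot: [[-0.106, 0.994, 0.006], [0.994, 0.106, -0.001], [-0.002, 0.006, -1.0]]
ft_force: [0.6, -0.2, 0.7]
gripper_width: 0.003
```

>>> send_rows --steps "0 4 -3.6 0 0 0 0; 0 8 -7.2 0 0 0 0; 0 11 -10 0 0 0 0; 0 11.99 -10.81 0 0 0 0; 0 11.99 -10.81 0 0 0 0; 0 11.99 -10.81 1 0 0 0; 0 11.99 -10.81 2 0 0 0; 0 11.99 -10.81 3 0 0 0; 0 11.99 -10.81 4 0 0 0; 0 11.99 -10.81 4.5 0 0 0"

```text
clock: 27.8
ee_pos: [474.4, 59.7, 58.8]
ee_rot: [[-0.106, 0.994, -0.001], [0.994, 0.106, 0.0], [0.0, -0.001, -1.0]]
ft_force: [-0.6, -0.5, -0.9]
gripper_width: 0.005
```

```bash
python3 - <<'E'
from h import *
from cell import arm,imaging
o=arm.get_obs(); print(o["clock"],o["ft_force"],o["ee_pos"])
for n in("side","wrist"): shot(n,"q_"+n)
a=cv2.imread("pics/q_side.png")
f=lambda im: cv2.resize(im[130:270,230:410],None,fx=4.2,fy=4.2,interpolation=cv2.INTER_CUBIC)
cv2.imwrite("pics/q_side2.png",f(a))
E
```

```text
27.8 [-0.62523598 -0.46474426 -0.89730623] [474.35591027  59.7264744   58.78369763]
```

View pics/q_side2.png

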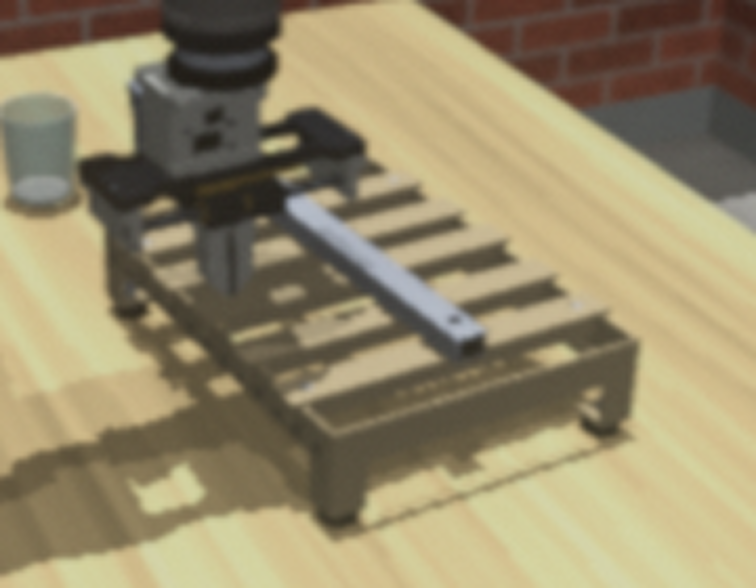

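View pics/q_wrist.png

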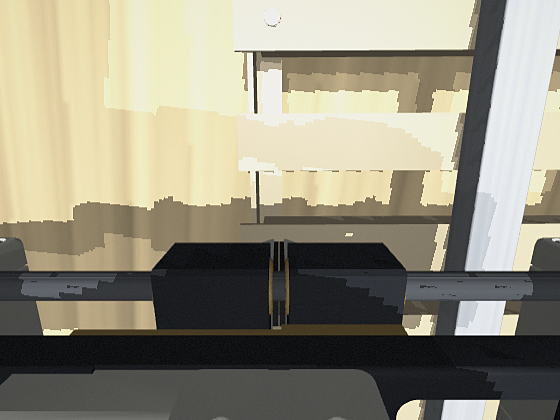

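>>> send_rows --steps "0 0 0 0.2 0 0 0; 0 0 0 0.4 0 0 0; 0 0 0 0.6 0 0 0; 0 0 0 0.75 0 0 0; 0 0 0 0.85 0 0 0; 0 0 0 0.9 0 0 0"

```text
clock: 28.4
ee_pos: [474.7, 59.9, 51.0]
ee_rot: [[-0.106, 0.994, 0.0], [0.994, 0.106, 0.0], [0.0, 0.0, -1.0]]
ft_force: [0.2, -1.2, 0.4]
gripper_width: 0.005
```

>>> send_rows --steps "0 0 0 0.06 0 0 0; 0 0 0 0.12 0 0 0; 0 0 0 0.18 0 0 0; 0 0 0 0.24 0 0 0; 0 0 0 0.3 0 0 0; 0 0 0 0.35 0 0 0; 0 0 0 0.4 0 0 0"

```text
clock: 28.98
ee_pos: [474.7, 59.9, 47.0]
ee_rot: [[-0.106, 0.994, 0.0], [0.994, 0.106, 0.0], [0.0, 0.0, -1.0]]
ft_force: [0.1, -0.8, 1.0]
gripper_width: 0.006
```

>>> send_rows --steps "0 0 0 0.05 0 0 0; 0 0 0 0.1 0 0 0; 0 0 0 0.15 0 0 0; 0 0 0 0.2 0 0 0"

```text
clock: 29.32
ee_pos: [474.7, 59.9, 46.3]
ee_rot: [[-0.106, 0.994, 0.001], [0.994, 0.106, -0.0], [-0.0, 0.001, -1.0]]
ft_force: [-5.5, -1.0, 18.8]
gripper_width: 0.002
```

>>> send_rows --steps "0 0 0 0.05 0 0 0; 0 0 0 0.1 0 0 0; 0 0 0 0.15 0 0 0; 0 0 0 0.2 0 0 0; 0 0 0 0.25 0 0 0; 0 0 0 0.25 0 0 0"

```text
clock: 29.82
ee_pos: [474.7, 59.9, 44.2]
ee_rot: [[-0.106, 0.994, 0.001], [0.994, 0.106, -0.0], [-0.0, 0.001, -1.0]]
ft_force: [-4.8, -0.6, 18.4]
gripper_width: 0.006
```

>>> send_rows --steps "0 0 0 0.05 0 0 0; 0 0 0 0.1 0 0 0; 0 0 0 0.15 0 0 0; 0 0 0 0.2 0 0 0; 0 0 0 0.25 0 0 0; 0 0 0 0.25 0 0 0"

```text
clock: 30.32
ee_pos: [474.8, 59.9, 43.1]
ee_rot: [[-0.106, 0.994, 0.002], [0.994, 0.106, -0.0], [-0.0, 0.002, -1.0]]
ft_force: [-10.5, -1.3, 32.0]
gripper_width: 0.005
```

>>> send_rows --steps "0 0 0 0.05 0 0 0; 0 0 0 0.08 0 0 0; 0 0 0 0.08 0 0 0; 0 0 0 0.08 0 0 0"

```text
clock: 30.65
ee_pos: [474.8, 59.9, 43.0]
ee_rot: [[-0.106, 0.994, 0.002], [0.994, 0.106, -0.0], [-0.001, 0.002, -1.0]]
ft_force: [-12.7, -0.3, 40.8]
gripper_width: 0.002
```

>>> send_rows --steps "0 0 0 -0.1 0 0 0; 0 0 0 -0.3 0 0 0; 0 0 0 -0.6 0 0 0; 0 0 0 -1 0 0 0; 0 0 0 -2 0 0 0; 0 0 0 -4 0 0 0; 0 0 0 -6.5 0 0 0; 0 0 0 -6.5 0 0 0"

```text
clock: 31.32
ee_pos: [477.3, 59.9, 107.9]
ee_rot: [[-0.106, 0.994, 0.007], [0.994, 0.106, -0.0], [-0.001, 0.007, -1.0]]
ft_force: [1.2, -0.3, -0.1]
gripper_width: 0.008
```

```bash
python3 - <<'E'
from mv import *
from h import *
from cell import arm
o=arm.get_obs(); print(o["clock"],o["ee_pos"])
json.dump([474.61,59.89,39.24+65,6.06],open("cmd.json","w"))
shot("side","r_side")
a=cv2.imread("pics/r_side.png"); cv2.imwrite("pics/r_side2.png",cv2.resize(a[130:270,230:410],None,fx=4.2,fy=4.2,interpolation=cv2.INTER_CUBIC))
go((569.2,190.7,90,6.06))
go((569.2,190.7,70,6.06))
E
```

```text
31.3167 [477.30455395  59.88824893 107.91614243]
12.01 10.79 1.42 0 0 -0.0   rows>=3.9
cmd-> [569.23 190.71  90.04   6.06]
-0.00 -0.00 2.00 0 0 -0.0   rows>=0.5
cmd-> [569.23 190.71  70.04   6.06]
```

View pics/r_side2.png

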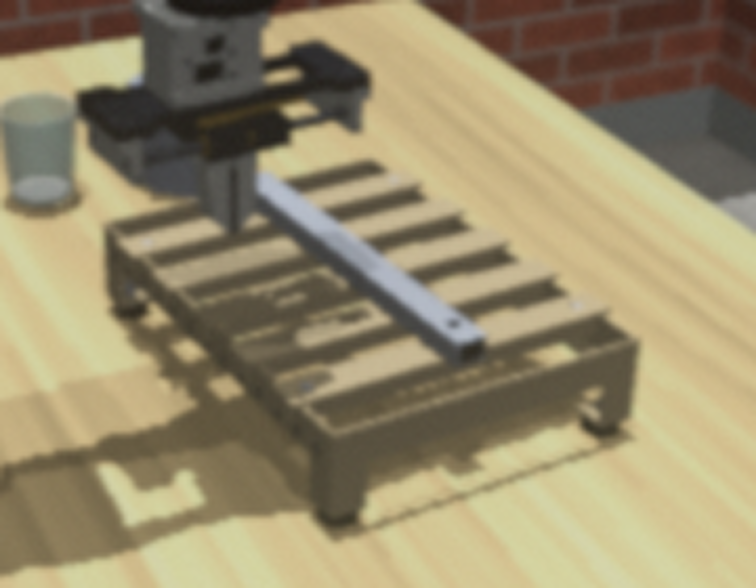

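>>> send_rows --steps "0 4 3.6 0 0 0 0; 0 8 7.2 0 0 0 0; 0 11 9.9 0.4 0 0 0; 0 12.01 10.79 1.42 0 0 0; 0 12.01 10.79 1.9 0 0 0; 0 12.01 10.79 2.4 0 0 0; 0 12.01 10.79 2.8 0 0 0; 0 12.01 10.79 3.1 0 0 0; 0 12.01 10.79 3.3 0 0 0; 0 12.01 10.79 3.42 0 0 0"

```text
clock: 32.2
ee_pos: [569.1, 189.8, 70.2]
ee_rot: [[-0.104, 0.995, 0.0], [0.995, 0.104, 0.0], [0.0, 0.0, -1.0]]
ft_force: [-0.8, -0.5, -0.3]
gripper_width: 0.001
```

>>> send_rows --steps "0 0 0 0.04 0 0 0; 0 0 0 0.08 0 0 0; 0 0 0 0.12 0 0 0; 0 0 0 0.16 0 0 0; 0 0 0 0.2 0 0 0; 0 0 0 0.24 0 0 0; 0 0 0 0.28 0 0 0; 0 0 0 0.32 0 0 0; 0 0 0 0.36 0 0 0; 0 0 0 0.4 0 0 0"

```text
clock: 33.03
ee_pos: [569.3, 190.8, 66.0]
ee_rot: [[-0.106, 0.994, -0.0], [0.994, 0.106, 0.0], [0.0, -0.0, -1.0]]
ft_force: [-0.3, -0.8, -0.3]
gripper_width: 0.002
```

>>> send_rows --steps "0 0 0 0.04 0 0 0; 0 0 0 0.08 0 0 0; 0 0 0 0.12 0 0 0; 0 0 0 0.14 0 0 0"

```text
clock: 33.37
ee_pos: [569.3, 190.8, 64.6]
ee_rot: [[-0.106, 0.994, -0.0], [0.994, 0.106, 0.0], [0.0, -0.0, -1.0]]
ft_force: [-0.0, 0.7, 0.6]
gripper_width: 0.006
```

>>> send_rows --steps "0 0 0 0.03 0 0 0; 0 0 0 0.06 0 0 0; 0 0 0 0.08 0 0 0; 0 0 0 0.08 0 0 0"

```text
clock: 33.7
ee_pos: [569.3, 190.7, 63.8]
ee_rot: [[-0.106, 0.994, -0.0], [0.994, 0.106, 0.0], [0.0, -0.0, -1.0]]
ft_force: [0.8, 0.0, 0.2]
gripper_width: 0.004
```

>>> send_rows --steps "0 0 0 0.03 0 0 0; 0 0 0 0.06 0 0 0; 0 0 0 0.06 0 0 0; 0 0 0 0.06 0 0 0"

```text
clock: 34.03
ee_pos: [569.4, 190.8, 63.5]
ee_rot: [[-0.106, 0.994, 0.0], [0.994, 0.106, 0.0], [0.0, 0.0, -1.0]]
ft_force: [-1.1, -0.4, 2.8]
gripper_width: 0.006
```

>>> send_rows --steps "0 0 0 0.03 0 0 0; 0 0 0 0.05 0 0 0; 0 0 0 0.05 0 0 0; 0 0 0 0.05 0 0 0"

```text
clock: 34.37
ee_pos: [569.4, 190.8, 63.5]
ee_rot: [[-0.106, 0.994, 0.001], [0.994, 0.106, 0.0], [0.0, 0.001, -1.0]]
ft_force: [-1.8, -0.3, 6.0]
gripper_width: 0.004
```

>>> send_rows --steps "0 0 0 0.01 0 0 0; 0 0 0 0.02 0 0 0; 0 0 0 0.02 0 0 0; 0 0 0 0.02 0 0 0; 0 0 0 0.02 0 0 0"

```text
clock: 34.78
ee_pos: [569.4, 190.8, 63.5]
ee_rot: [[-0.106, 0.994, 0.001], [0.994, 0.106, 0.0], [0.0, 0.001, -1.0]]
ft_force: [-2.8, -0.6, 7.8]
gripper_width: 0.004
```

```bash
python3 - <<'E'
from mv import *
from h import *
from cell import arm
o=arm.get_obs(); print(o["clock"],o["ft_force"],o["ee_pos"])
shot("side","s_side")
json.dump([569.23,190.71,62.54+26,6.06],open("cmd.json","w"))
go((594.75,-47.9,88,6.06))
a=cv2.imread("pics/r_side.png");b=cv2.imread("pics/s_side.png")
f=lambda im: cv2.resize(im[165:220,285:350],None,fx=6,fy=6,interpolation=cv2.INTER_CUBIC)
cv2.imwrite("pics/cmp6.png",np.hstack([f(a),f(b)]))
E
```

```text
34.7833 [-2.82579457 -0.55650883  7.83589452] [569.42557838 190.7733895   63.48461103]
-24.00 0.02 0.05 0 0 -0.0   rows>=5.8
cmd-> [594.77 -47.93  88.04   6.06]
```

View pics/cmp6.png

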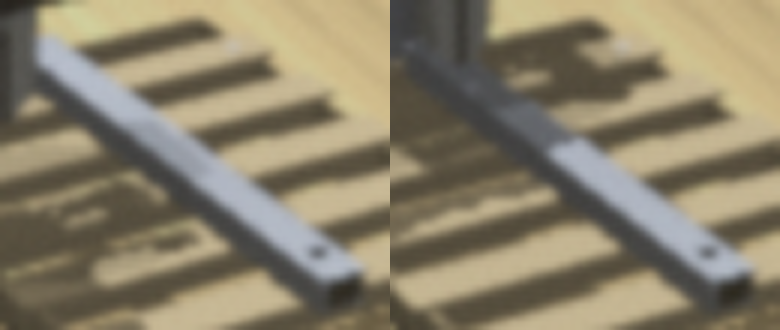

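>>> send_rows --steps "0 0 0 -0.1 0 0 0; 0 0 0 -0.3 0 0 0; 0 0 0 -0.8 0 0 0; 0 0 0 -1.8 0 0 0; 0 0 0 -2.6 0 0 0; 0 0 0 -2.6 0 0 0"

```text
clock: 35.33
ee_pos: [570.7, 191.1, 91.0]
ee_rot: [[-0.106, 0.994, 0.004], [0.994, 0.106, 0.001], [0.0, 0.004, -1.0]]
ft_force: [-0.5, -0.6, 0.4]
gripper_width: 0.005
```

>>> send_rows --steps "0 -4 0.02 0 0 0 0; 0 -8 0.02 0 0 0 0; 0 -12 0.02 0 0 0 0; 0 -16 0.02 0 0 0 0; 0 -20 0.02 0.2 0 0 0; 0 -23 0.02 0.6 0 0 0; 0 -24 0.02 1 0 0 0; 0 -24 0.02 1.4 0 0 0; 0 -24 0.02 1.7 0 0 0; 0 -24 0.02 1.85 0 0 0"

```text
clock: 36.17
ee_pos: [594.4, -46.2, 69.4]
ee_rot: [[-0.107, 0.994, -0.001], [0.994, 0.107, 0.001], [0.001, -0.001, -1.0]]
ft_force: [0.8, 0.0, 0.9]
gripper_width: 0.004
```

>>> send_rows --steps "0 0 0 0.04 0 0 0; 0 0 0 0.08 0 0 0; 0 0 0 0.12 0 0 0; 0 0 0 0.16 0 0 0; 0 0 0 0.2 0 0 0; 0 0 0 0.24 0 0 0; 0 0 0 0.28 0 0 0; 0 0 0 0.32 0 0 0; 0 0 0 0.36 0 0 0; 0 0 0 0.4 0 0 0"

```text
clock: 37.0
ee_pos: [594.8, -48.0, 66.0]
ee_rot: [[-0.106, 0.994, 0.0], [0.994, 0.106, 0.0], [0.0, 0.0, -1.0]]
ft_force: [0.6, 1.0, 0.3]
gripper_width: 0.003
```

>>> send_rows --steps "0 0 0 0.04 0 0 0; 0 0 0 0.08 0 0 0; 0 0 0 0.12 0 0 0; 0 0 0 0.14 0 0 0"

```text
clock: 37.33
ee_pos: [594.8, -47.9, 64.5]
ee_rot: [[-0.106, 0.994, -0.0], [0.994, 0.106, 0.0], [0.0, -0.0, -1.0]]
ft_force: [-0.2, -0.6, -0.7]
gripper_width: 0.002
```

>>> send_rows --steps "0 0 0 0.03 0 0 0; 0 0 0 0.06 0 0 0; 0 0 0 0.08 0 0 0; 0 0 0 0.08 0 0 0"

```text
clock: 37.67
ee_pos: [594.8, -47.9, 63.8]
ee_rot: [[-0.106, 0.994, 0.0], [0.994, 0.106, 0.0], [0.0, 0.0, -1.0]]
ft_force: [-0.0, 0.2, 0.1]
gripper_width: 0.006
```

>>> send_rows --steps "0 0 0 0.03 0 0 0; 0 0 0 0.06 0 0 0; 0 0 0 0.06 0 0 0; 0 0 0 0.06 0 0 0"

```text
clock: 38.0
ee_pos: [594.9, -47.9, 63.5]
ee_rot: [[-0.106, 0.994, 0.0], [0.994, 0.106, 0.0], [-0.0, 0.0, -1.0]]
ft_force: [-0.3, 1.1, 2.9]
gripper_width: 0.006
```

>>> send_rows --steps "0 0 0 0.03 0 0 0; 0 0 0 0.05 0 0 0; 0 0 0 0.05 0 0 0; 0 0 0 0.05 0 0 0"

```text
clock: 38.33
ee_pos: [594.9, -47.9, 63.5]
ee_rot: [[-0.106, 0.994, 0.001], [0.994, 0.106, -0.0], [-0.0, 0.001, -1.0]]
ft_force: [-1.8, 1.5, 6.9]
gripper_width: 0.009
```

>>> send_rows --steps "0 0 0 0.01 0 0 0; 0 0 0 0.01 0 0 0; 0 0 0 0.01 0 0 0; 0 0 0 0.01 0 0 0; 0 0 0 0.01 0 0 0"

```text
clock: 38.75
ee_pos: [594.9, -47.9, 63.5]
ee_rot: [[-0.106, 0.994, 0.001], [0.994, 0.106, -0.0], [-0.0, 0.001, -1.0]]
ft_force: [-3.2, 0.4, 7.4]
gripper_width: 0.009
```

```bash
python3 - <<'E'
from h import *
from cell import arm
o=arm.get_obs(); print(o["clock"],o["ft_force"],o["ee_pos"])
shot("side","t_side")
E
```

```text
38.75 [-3.22635858  0.44640043  7.38474525] [594.94038592 -47.91210667  63.47961171]
```

>>> send_rows --steps "0 0 0 -0.1 0 0 0; 0 0 0 -0.3 0 0 0; 0 0 0 -0.8 0 0 0; 0 0 0 -1.8 0 0 0; 0 0 0 -4 0 0 0; 0 0 0 -8 0 0 0; 0 0 0 -12 0 0 0; 0 0 0 -12 0 0 0"

```text
clock: 39.47
ee_pos: [599.0, -48.6, 192.1]
ee_rot: [[-0.106, 0.994, 0.015], [0.994, 0.106, -0.003], [-0.005, 0.015, -1.0]]
ft_force: [0.9, 0.8, 0.4]
gripper_width: 0.005
```

>>> send_rows --steps "0 0 0 -4 0 0 0; 0 0 0 -8 0 0 0; 0 0 0 -10 0 0 0; 0 0 0 -10 0 0 0; 0 0 0 -10 0 0 0"

```text
clock: 39.88
ee_pos: [595.3, -48.0, 284.3]
ee_rot: [[-0.106, 0.994, 0.004], [0.994, 0.106, -0.001], [-0.001, 0.003, -1.0]]
ft_force: [0.3, -0.0, -0.4]
gripper_width: 0.005
```

```bash
python3 - <<'E'
from h import *
from cell import arm
o=arm.get_obs(); print(o["clock"],o["ft_force"],o["ee_pos"])
for n in ("side","top","wrist"): shot(n,"u_"+n)
a=cv2.imread("pics/t_side.png");b=cv2.imread("pics/u_side.png")
f=lambda im: cv2.resize(im[165:220,285:350],None,fx=6,fy=6,interpolation=cv2.INTER_CUBIC)
cv2.imwrite("pics/cmp7.png",np.hstack([f(a),f(b)]))
E
```

```text
39.8833 [ 0.25235146 -0.00402127 -0.35731739] [595.33541947 -47.98285529 284.3118737 ]
```

View pics/cmp7.png

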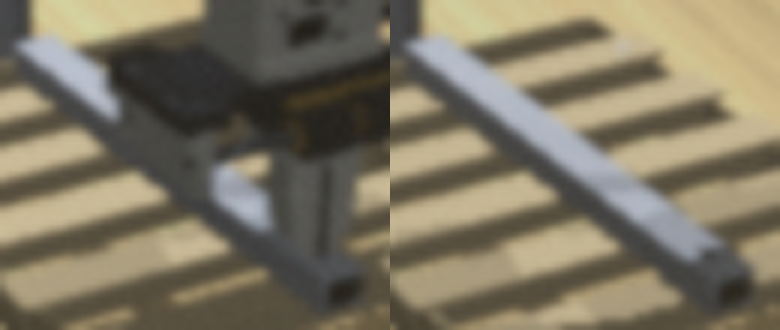

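View pics/u_side.png

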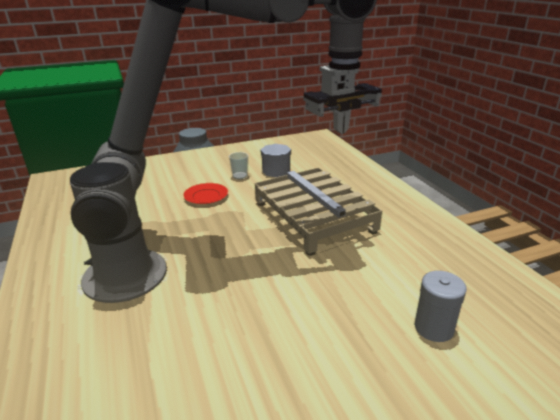

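View pics/u_wrist.png

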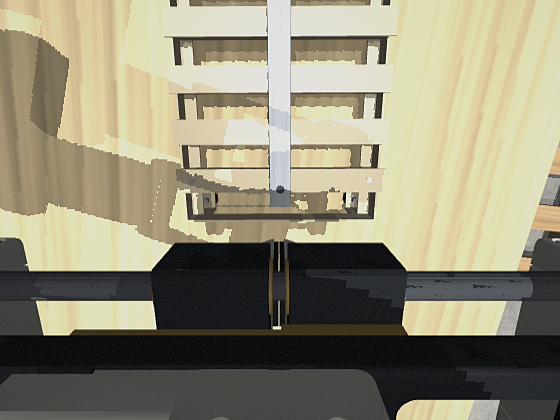

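```bash
python3 - <<'E'
from cell import job
print(job.job_done())
E
```

```text
the job is handed in; nothing more can be done
None
```

The slatted top is flat again: the middle slat was the proud one, it is now pushed home, and the straightedge no longer rocks. I handed the job in at about 40 s of the 72 s allowed.

- **Placing:** I laid the straightedge across all five slats and let go. Its left end measured within about 2 mm of where centred would put it.
- **First presses:** I pressed the left end with about 7 N, then the right end with about 7 N. Under the left press the free end rose by about 4 mm and it settled level again when let go. That pointed to the middle slat.
- **Pushing home:** With the fingertips beside the straightedge, the middle slat gave way at about 20 N and moved down about 3.7 mm. It then stopped dead under 41 N.
- **Second presses:** I pressed the left end with 7.8 N and the right end with 7.4 N. Both ends made contact at the same height (reported 63.5 mm), and the pictures show no rocking.
- **At the end:** The straightedge lies flat, the other things look undisturbed in the last pictures, and the arm is clear.

Three things went wrong or disagreed with the description:

- **Finger length:** The fingertips sit about 34 mm behind the reported TCP. My first grasp therefore closed on nothing above the straightedge. I found this from the wrist picture and allowed for it from then on.
- **Load while lowering:** When I set the straightedge down, still gripped, the measured force briefly reached about 18 N, or about 19 N with its weight. That is above the 15 N limit on pressing it from above. I backed off at once, and the slat did not move.
- **Camera heights:** The camera put the slat tops at about 75.5 mm, while contact put them at about 77.5 mm. I relied on the measured contact.

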